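Clear the chips and hold the loupe in focus over a brass inlay

TASK

Wipe the three loose wood chips off the sample board onto the bench with the scraper block in the gripper (never with the fingers), then stand the scraper upright on the bench, clear of the board. Then pick up the loupe by its handle and hold it level, the right way up, centred over the round brass inlay with the middle of its lens at the height of the orange marker on the focus post; do not touch the board or the post with the loupe, move the marker or disturb the other things on the bench. Finish while still holding the loupe there, steady in the gripper: do not put it down.

Things in the scene. Friction and masses are not known exactly. Their poses are not given: they have to be found in the camera images.
- inlay (a point): centre of the round brass inlay (24 mm diameter, with a thin dark ring round it, flush) in the top face of the pale sample board: the spot to inspect. (The dark square inlay near it does not matter.)
- board_top (a point): centre of the top face of the fixed sample board, 160 mm (its x) by 200 mm (its y), 22 mm thick, lying flat on the bench; z up. Its x axis points roughly away from the robot. The top face is flat and without any raised part. A 150 mm steel focus post stands beside its left (+y) edge, at x = +50 mm, y = +140 mm from this point, its top 148 mm above the face; its dark foot, 12 mm tall, fills the corner x +27..+73, y +100..+160 mm
- focus_mark (a point): middle of the orange sliding marker (22 x 22 x 10 mm, with a thin pointer) on the focus post; its height is the focal height at which the middle of the lens must be held. It differs each time (63 to 113 mm above the board's top face) and stays by friction
- lens (a point): centre of the loupe's glass. The loupe has a round black rim 76 mm in diameter, 14 mm tall, with orange ticks around it at the level of this point, on a clear skirt; skirt's foot 29 mm below this point, rim top 7 mm above it. Its z axis is the lens axis (up when level); the straight handle runs along its -x. Mass about 0.11 kg
- loupe_grip (a point): where to grasp the loupe: middle of its black handle, 72 mm from the lens axis along the loupe's -x and 1 mm below the lens centre. Handle 20 mm wide (along y), 24 mm tall, its top 12 mm above this point; it runs from 35 to 117 mm from the lens axis. On the bench this point is 28 mm above the surface, axes as the lens
- scraper_grip (a point): centre of the wooden grip of the scraper block, standing on the bench. Grip 26 mm (along its x) by 70 mm (y) by 40 mm tall; it sits on a blue blade 30 mm (x) by 140 mm (y), 32 mm tall, whose flat rubber foot is 52 mm below this point. z up. Mass about 0.18 kg
- chip_a_mid (a point): centre of a loose dark wood chip, 34 x 22 mm, 14 mm thick, lying on the board at the start; about 10 g
- chip_b_mid (a point): centre of a loose dark wood chip, 28 x 24 mm, 14 mm thick, lying on the board at the start; about 10 g
- chip_c_mid (a point): centre of a loose dark wood chip, 30 x 20 mm, 14 mm thick, lying on the board at the start; about 10 g
- glue: bystander, leave alone: white glue bottle with red cap, 60 mm diameter, 170 mm tall, standing; origin at the centre of its underside
- mallet: bystander, leave alone: wooden mallet lying on its side, head 60 x 120 x 70 mm, handle 200 mm long; origin under the head's centre
- square: bystander, leave alone: try square lying flat, wooden stock 120 mm, steel blade 200 mm; origin under the stock's centre
- jar: bystander, leave alone: blue ceramic cup, 80 mm diameter, 100 mm tall; origin at the centre of its underside
- clamp: bystander, leave alone: black-jawed bar clamp lying flat, 300 mm long, 22 mm tall; origin under the middle of its bar
- scraper: the scraper block as a whole; origin at the centre of its foot
- loupe: the loupe as a whole; origin at its foot, under the lens centre
- board: the fixed sample board with its post; origin at the centre of its underside
- chip_a: the same chip as a whole; origin at the centre of its underside
- chip_b: the same chip as a whole; origin at the centre of its underside
- chip_c: the same chip as a whole; origin at the centre of its underside
Things that resemble listed ones, but are neither listed nor needed, are in the scene too. What is shaped like the loupe but green or pink is not meant.

How it is judged (in metres and radians):
On the way, in this order (a step that is already met when the one before it is completed fails the run):
1. the scraper is held low over or on the board (contact force between the fingers and scraper above 0.5 N and not (x of scraper_grip in the frame of board_top above 0.08 m or x of scraper_grip in the frame of board_top below -0.08 m or y of scraper_grip in the frame of board_top above 0.1 m or y of scraper_grip in the frame of board_top below -0.1 m) and height (world z) of scraper_grip below 0.09 m), for 0.1 s.
2. all three chips are off the board, the scraper still in the gripper (contact force between the fingers and scraper above 0.5 N and height (world z) of each of chip_a_mid, chip_b_mid, chip_c_mid below 0.03 m and (x of chip_a_mid in the frame of board_top above 0.084 m or x of chip_a_mid in the frame of board_top below -0.084 m or y of chip_a_mid in the frame of board_top above 0.104 m or y of chip_a_mid in the frame of board_top below -0.104 m) and (x of chip_b_mid in the frame of board_top above 0.084 m or x of chip_b_mid in the frame of board_top below -0.084 m or y of chip_b_mid in the frame of board_top above 0.104 m or y of chip_b_mid in the frame of board_top below -0.104 m) and (x of chip_c_mid in the frame of board_top above 0.084 m or x of chip_c_mid in the frame of board_top below -0.084 m or y of chip_c_mid in the frame of board_top above 0.104 m or y of chip_c_mid in the frame of board_top below -0.104 m)), for 0.1 s.
3. the scraper stands upright on the bench, let go, clear of the board (height (world z) of scraper_grip below 0.058 m and angle between scraper_grip's own z axis and vertical below 0.15 rad and (x of scraper_grip in the frame of board_top above 0.09 m or x of scraper_grip in the frame of board_top below -0.09 m or y of scraper_grip in the frame of board_top above 0.11 m or y of scraper_grip in the frame of board_top below -0.11 m) and contact force between each of the arm, the fingers and scraper below 0.1 N and linear speed of scraper below 0.02 m/s and contact force between scraper and board below 0.2 N), for 0.2 s.
4. the loupe is held in the gripper, lifted off the bench (contact force between the fingers and loupe above 0.5 N and height (world z) of lens above 0.05 m), for 0.2 s.
At the end, for the whole second after the job is handed in: Loupe held still, touching only the fingers: lens within 10 mm sideways of the inlay, within 7 mm of the marker height, level within 0.12 rad. Chips off the board (centres 4 mm outside, below 30 mm). Scraper upright on the bench, released, centre 10 mm or more off the board, not touching it (all of step 3 and contact force between the fingers and loupe above 0.5 N and horizontal distance between lens and inlay below 0.01 m and z of lens in the frame of focus_mark between -0.007 and 0.007 m and angle between lens's own z axis and vertical below 0.12 rad and linear speed of loupe below 0.02 m/s and contact force between loupe and board below 0.1 N and contact force between loupe and scraper below 0.1 N and height (world z) of each of chip_a_mid, chip_b_mid, chip_c_mid below 0.03 m and (x of chip_a_mid in the frame of board_top above 0.084 m or x of chip_a_mid in the frame of board_top below -0.084 m or y of chip_a_mid in the frame of board_top above 0.104 m or y of chip_a_mid in the frame of board_top below -0.104 m) and (x of chip_b_mid in the frame of board_top above 0.084 m or x of chip_b_mid in the frame of board_top below -0.084 m or y of chip_b_mid in the frame of board_top above 0.104 m or y of chip_b_mid in the frame of board_top below -0.104 m) and (x of chip_c_mid in the frame of board_top above 0.084 m or x of chip_c_mid in the frame of board_top below -0.084 m or y of chip_c_mid in the frame of board_top above 0.104 m or y of chip_c_mid in the frame of board_top below -0.104 m)); the arm keeps its last pose, push and grip.
It fails at once if the fingers or arm touch a chip (contact force between any of the fingers, the arm and chip_a above 0.5 N or contact force between any of the fingers, the arm and chip_b above 0.5 N or contact force between any of the fingers, the arm and chip_c above 0.5 N).
It fails at once if the loupe touches the board or its post (contact force between loupe and board above 0.5 N).
It fails at once if the orange marker is shifted by more than 5 mm (distance of focus_mark from where it was at the start of the episode above 0.005 m).
It fails at once if a bystander is moved by more than 30 mm (distance of any of glue, mallet, square, jar, clamp from where it was at the start of the episode above 0.03 m).
It also fails if it takes over 72 s, if anything falls off the work surface, if the arm or the gripper's body presses on something with over 40 N, if the wrist force passes 120 N, or if a joint passes its speed limit or range.

ROBOT

A 7-joint arm with a two-finger parallel gripper is mounted at the origin on the work surface. World frame = base frame: x ahead of the robot, y to its left, z up, the work surface at z = 0. Lengths are in m, angles in degrees, forces in N, time in s.
With the tool pointing down it reaches from about 0.4 to 0.925 m from the base axis. Payload 5.6 kg.
Tool frame: the origin (TCP) lies midway between the tips of the shut fingers; the grasp point (between the pads) lies 19 mm behind it (r.grasp_offset is the distance from the TCP to the grasp point, in m); z points along the fingers, y is the direction in which the jaws open and shut (so a half turn about z gives the same grasp; the last joint's range is limited). The gripper opens to 85 mm and grips with 20 to 120 N. Pads are 22 mm wide; open, the fingers measure 114 mm over their backs; the gripper's body (76 mm by 85 mm) begins 54 mm behind the grasp point. The pads swing forward as they close: fully open they stand 13 mm farther back than shut.
Start: joints at [-78.209, 26.786, -0.665, 91.828, 0.344, 61.387, -3.226], TCP at [0.16, 0.63, 0.231] pointing down, gripper open.
Joint ranges: [-144.91, 144.91], [-17.63, 115.5], [-89.93, 88.59], [15.96, 139.68], [-74.01, 254.01], [8.47, 105.57], [-167.45, 167.45]. Speed limits (degrees/s): [147.25, 147.25, 180, 180, 180, 180, 180].

INTERFACE

Orientations are given as [roll, pitch, yaw] about the fixed x, y, z axes, in that order (R = Rz(yaw) Ry(pitch) Rx(roll)).
In Python, from rig import r gives the robot as it stands.
- The arm moves only by the tool servo_tool, never from a script. Its argument "plan" is a list of rows, each a list of 7 numbers: the shift along the tool's x, y, z normalised to -1 to 1, where 1 is 500 mm, then the turn, a rotation vector about the tool's x, y, z normalised to -1 to 1, where 1 is 45 degrees, then the opening, from 0 (shut) to 1 (fully open). A call has 1 to 12 rows; each row is the pose to reach, as a shift and turn from the pose commanded when the call began, along the tool's axes at that moment; what a row does not reach only later rows make up. A row lasts 1/8 s, in which the tool goes at most 62.5 mm and 10.7 degrees, less where a joint would pass 70% of its speed; a pose out of reach is approached as far as the arm can. A call with a number of a shift or a turn outside -1 to 1 is refused whole. A call with a gripper value outside its range is refused whole. The fingers move at their own pace and stop on an object; "force" is the grip in N (left out, the last holds). Time passes only in rows, so rows that repeat a pose let the fingers close. It gives the time, the measured TCP pose, the force and the opening at its end, in the units of the state.
- r.sense(): the state, without advancing time (a new reading comes with each control period).
- r.grab_frame(name): name is "scene" or "top"; returns (picture, depth): 480x640x3 uint8, blue, green, red; 480x640 float32, m along the optical axis (not along the pixel's ray), 0 where there is no reading.
- r.camera_params(name): a dict with "camera_matrix" (3x3 intrinsics, pixels), "world_from_camera" (4x4, takes a point from camera to world coordinates). Camera axes: x right, y down, z forward; pixel columns grow to the right and rows downward; lengths in m; the calibration is good to about 2 mm. A picture is of the moment at which its call begins. camera_params takes no time and is no camera call.
- r.hand_in(): hands the job in, once; it reports no verdict.
The state is a dict: "clock": time; "joint_positions": joint angles; "dq": joint speeds; "joint_torque": joint torques, N m; "tcp_pos": TCP position; "tool_rot": TCP orientation; "contact_force": force on the tool from outside, world axes, zero at the start; "torque": the same for the moment, N m; "opening": opening from 0.0 (shut) to 1.0 (fully open).
Only numpy, scipy, OpenCV 4.12 (cv2) and the standard library are available. Lean on these libraries where they do the work, as an engineer would, in place of code of your own. Each camera call takes 0.05 s, during which the arm holds its last target.

## Working session

There is one attempt and no reset: what is moved stays moved. The work goes in short steps, Python scripts to look and compute and a tool call to move; the robot and the scene stay as the last step left them, time stands still between calls to the robot, and variables do not carry over. Pictures are saved under pics/ and viewed, and the job is handed in when it is done.

Besides the shell and the picture viewer there is one more tool, called after "Emit:" by a JSON object that holds its "api" and its "payload", one argument or row to a line. servo_tool: Moves the arm, as the interface text tells. Scaled input: -1 to 1 covers 500 mm each way for a shift and 45 degrees each way for a turn. Its arguments: {"type":"object","properties":{"plan":{"type":"array"},"force":{"type":"number"}},"required":["plan"]}

```bash
ls; mkdir -p pics
python3 - <<'E'
from rig import r
import cv2,numpy as np
print(r.sense(), r.grasp_offset)
for n in("scene","top"):
    p,d=r.grab_frame(n); cv2.imwrite(f"pics/{n}0.png",p); np.save(f"pics/{n}0d.npy",d)
    c=r.camera_params(n); print(n,c)
E
```

```text
pics
{'clock': 0.0, 'joint_positions': array([-78.20857409,  26.83754155,  -0.66460855,  91.88203046,
         0.34400303,  61.38801171,  -3.22407745]), 'dq': array([-0.03798419, -0.04254484, -0.06972206,  0.12346795, -0.02508536,
        0.03803432,  0.08190687]), 'joint_torque': array([-3.98600696e-05, -5.32395744e+01,  2.12434900e-02, -2.51305515e+01,
        1.14145124e-02,  7.91719300e-03,  3.91807461e-06]), 'tcp_pos': array([0.15998444, 0.62940812, 0.23031287]), 'tool_rot': array([-1.79894659e+02,  7.58593261e-03,  1.65742824e+02]), 'contact_force': array([-0.30844526, -0.36571182,  0.77147686]), 'torque': array([ 0.00179424,  0.00266199, -0.04050451]), 'opening': 1.0001934481429688} 0.0187
scene {'camera_matrix': array([[442.58165119,   0.        , 309.45662743],
       [  0.        , 442.58165119, 243.64359378],
       [  0.        ,   0.        ,   1.        ]]), 'world_from_camera': array([[-0.76920064,  0.53553062, -0.34862205,  0.89524198],
       [ 0.63894663,  0.65210015, -0.40805954,  0.36641579],
       [ 0.00880811, -0.53663055, -0.84377134,  0.95233703],
       [ 0.        ,  0.        ,  0.        ,  1.        ]])}
top {'camera_matrix': array([[532.83488033,   0.        , 329.63968154],
       [  0.        , 532.83488033, 227.84919505],
       [  0.        ,   0.        ,   1.        ]]), 'world_from_camera': array([[ 0.0070613 , -0.97905646,  0.20346645,  0.21583612],
       [-0.99996702, -0.00772996, -0.00249181, -0.07455878],
       [ 0.00401241, -0.20344214, -0.97907875,  1.57123156],
       [ 0.        ,  0.        ,  0.        ,  1.        ]])}
```

View pics/scene0.png

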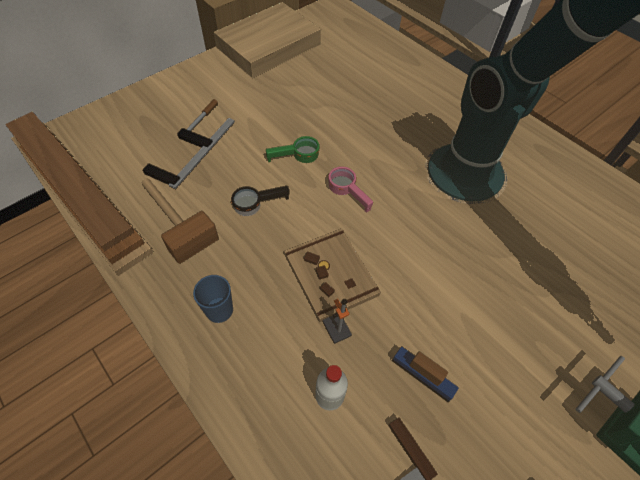

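View pics/top0.png

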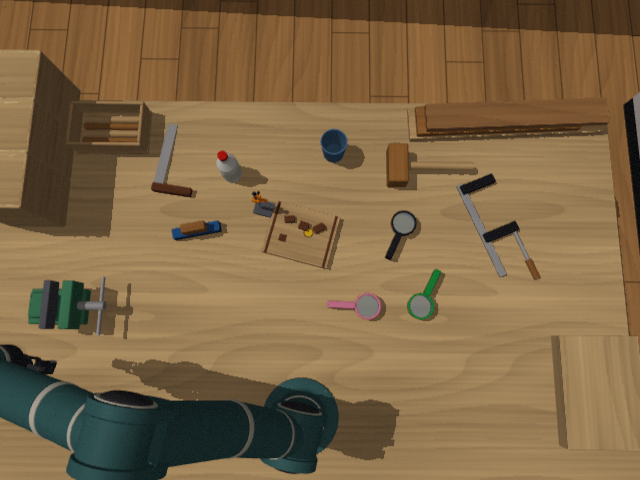

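Run:
```python
import cv2
p=cv2.imread("pics/top0.png"); cv2.imwrite("pics/c1.png",cv2.resize(p[180:280,240:360],None,fx=6.5,fy=6,interpolation=cv2.INTER_CUBIC))
cv2.imwrite("pics/c3.png",cv2.resize(p[200:270,160:260],None,fx=7,fy=7,interpolation=cv2.INTER_CUBIC))
p=cv2.imread("pics/scene0.png"); cv2.imwrite("pics/c2.png",cv2.resize(p[220:350,270:400],None,fx=4.6,fy=4.6,interpolation=cv2.INTER_CUBIC))
```

```text
(no output)
```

View pics/c1.png

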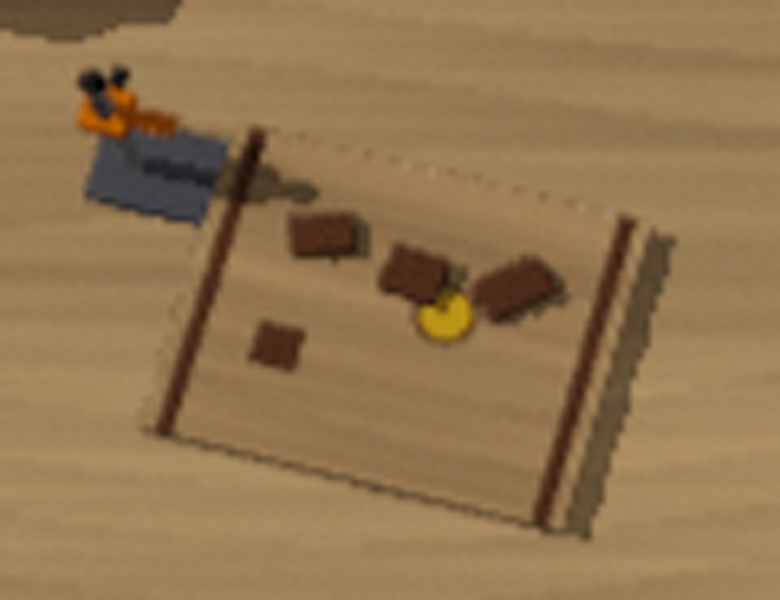

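View pics/c2.png

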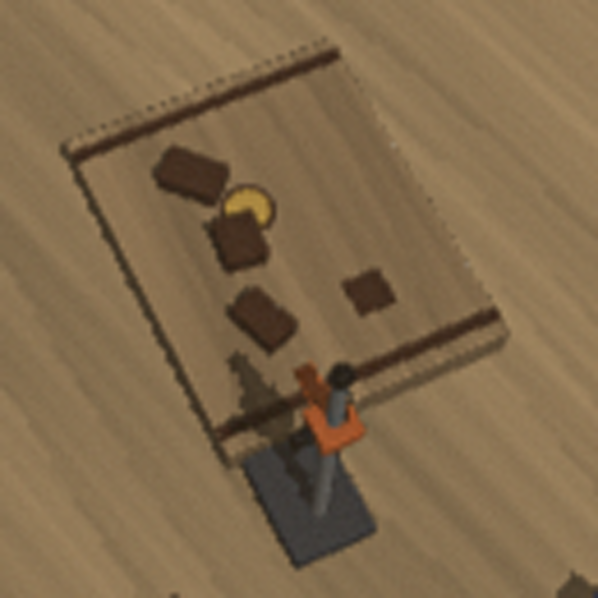

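View pics/c3.png

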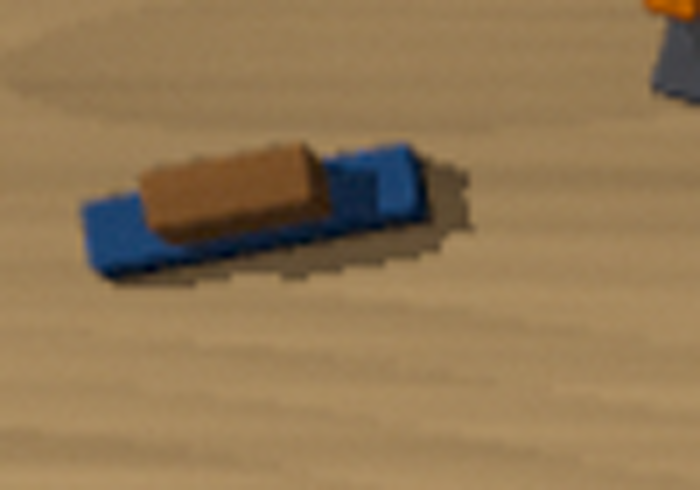

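```bash
cat > h.py <<'E'
import numpy as np,cv2
from rig import r
def world(n,d):
    c=r.camera_params(n);K=c["camera_matrix"];T=c["world_from_camera"]
    v,u=np.mgrid[0:480,0:640]
    P=np.stack([(u-K[0,2])/K[0,0]*d,(v-K[1,2])/K[1,1]*d,d],-1)
    return P@T[:3,:3].T+T[:3,3]
def pix(n,u,v,z):
    c=r.camera_params(n);K=c["camera_matrix"];T=c["world_from_camera"]
    q=T[:3,:3]@np.array([(u-K[0,2])/K[0,0],(v-K[1,2])/K[1,1],1]);o=T[:3,3]
    return o+q*(z-o[2])/q[2]
def proj(n,p):
    c=r.camera_params(n);K=c["camera_matrix"];T=c["world_from_camera"]
    q=T[:3,:3].T@(np.asarray(p,float)-T[:3,3]);return (K@q)[:2]/q[2]
E
python3 - <<'E'
from h import *
for n,box in(("top",(180,280,240,350)),("scene",(220,330,275,385))):
    d=np.load(f"pics/{n}0d.npy");W=world(n,d);p=cv2.imread(f"pics/{n}0.png")
    y0,y1,x0,x1=box
    S=W[y0:y1,x0:x1];m=(S[...,2]>.014)&(S[...,2]<.045)
    k,l,st,_=cv2.connectedComponentsWithStats(m.astype(np.uint8),connectivity=4)
    i=1+np.argmax(st[1:,4]);q=S[l==i]
    print(n,"board",cv2.minAreaRect((q[:,:2]*1000).astype(np.float32)),np.median(q[:,2]),len(q))
    # bench z
    print("bench",np.median(W[(abs(W[...,2])<.02)&(d>0)][:,2]))
# scraper: top
d=np.load("pics/top0d.npy");W=world("top",d)
for (nm,n,b,zl,zh) in [("scr grip","top",(205,250,160,235),.055,.09),("scr grip","scene",(335,410,380,470),.055,.09),("scr all","top",(205,250,160,235),.02,.09),("scr all","scene",(335,410,380,470),.02,.09),("loupe","top",(200,270,375,425),.012,.06),("loupe","scene",(175,225,225,295),.012,.06)]:
    d=np.load(f"pics/{n}0d.npy");W=world(n,d);S=W[b[0]:b[1],b[2]:b[3]].reshape(-1,3)
    q=S[(S[:,2]>zl)&(S[:,2]<zh)];print(nm,n,cv2.minAreaRect((q[:,:2]*1000).astype(np.float32)),np.percentile(q[:,2],[50,95]),len(q))
print("inlay",pix("top",308.3,232.5,.022),pix("scene",270+247/4.6,220+208/4.6,.022))
E
python3 - <<'E'
import cv2
p=cv2.imread("pics/top0.png");cv2.imwrite("pics/c4.png",cv2.resize(p[200:270,370:440],None,fx=8,fy=8,interpolation=cv2.INTER_CUBIC))
p=cv2.imread("pics/scene0.png");cv2.imwrite("pics/c5.png",cv2.resize(p[295:345,315:365],None,fx=11,fy=11,interpolation=cv2.INTER_CUBIC))
E
```

```text
top board ((521.5863037109375, 8.803375244140625), (203.07315063476562, 161.6952362060547), 75.54747009277344) 0.022278052556398364 3531
bench -0.00013387747350590562
scene board ((519.550537109375, 6.960533142089844), (202.72996520996094, 161.29624938964844), 75.58786010742188) 0.021751727255054032 4821
bench -0.0004179651023595854
scr grip top ((529.53662109375, 318.0954284667969), (27.21620750427246, 71.53826141357422), 12.248980522155762) [0.07112632 0.07701706] 248
scr grip scene ((529.7099609375, 318.05303955078125), (27.052597045898438, 69.84980010986328), 11.306028366088867) [0.07081248 0.07364643] 534
scr all top ((530.482177734375, 317.9079895019531), (32.89957809448242, 141.33705139160156), 11.143077850341797) [0.03893322 0.07596398] 586
scr all scene ((529.5082397460938, 317.991455078125), (32.0416374206543, 139.76678466796875), 11.929022789001465) [0.03583257 0.07290003] 1308
loupe top ((516.46923828125, -288.9465026855469), (74.61449432373047, 151.94107055664062), 79.94570922851562) [0.03369214 0.04282068] 707
loupe scene ((524.1110229492188, -271.8885192871094), (77.26165771484375, 152.11537170410156), 50.69192886352539) [0.03219804 0.04016292] 940
inlay [ 0.52321097 -0.0153561   0.022     ] [ 0.52374244 -0.01412499  0.022     ]
```

View pics/c4.png

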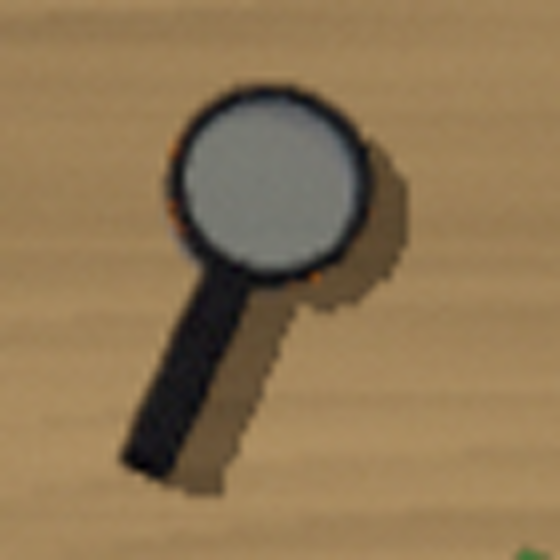

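View pics/c5.png

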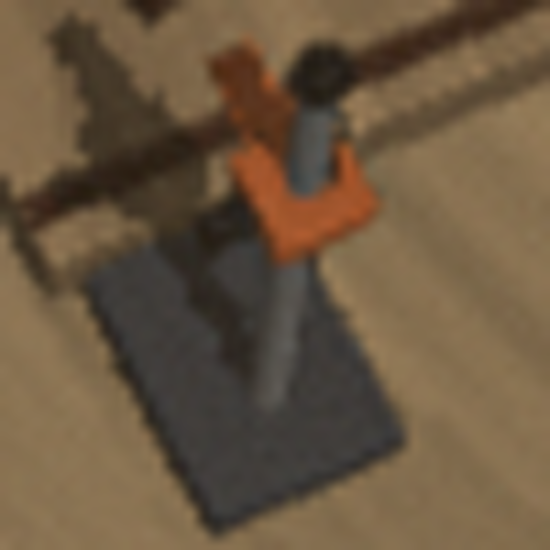

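Run:
```python
from h import *
a=np.radians(-14.45);R=np.array([[np.cos(a),-np.sin(a)],[np.sin(a),np.cos(a)]]);c=np.array([.5205,.008])
def B(p): return (np.asarray(p)[:2]-c)@R
print("post",c+R@[.05,.14],"proj top",proj("top",[*(c+R@[.05,.14]),.012]),proj("scene",[*(c+R@[.05,.14]),.17]))
for n in("top","scene"):
    d=np.load(f"pics/{n}0d.npy");W=world(n,d);p=cv2.imread(f"pics/{n}0.png").astype(int)
    m=(p[...,2]>150)&(p[...,1]<130)&(p[...,0]<70)
    m|=(p[...,2]-p[...,0]>110)&(p[...,1]<125)
    m&=(abs(W[...,0]-.604)<.06)&(abs(W[...,1]-.131)<.06)
    ww=W[m];print(n,"marker n",len(ww));
    for w in ww[np.argsort(ww[:,2])][::max(1,len(ww)//14)]: print(np.round(w,4))
for nm,px in dict(chip1=(325,235),chip2=(413,273),chip3=(517,289),sq=(277,346),inlay=(444,315)).items():
    w=pix("top",240+px[0]/6.5,180+px[1]/6,.022 if nm in("sq","inlay") else .036);print(nm,w,"board",B(w))
w=pix("scene",270+247/4.6,220+208/4.6,.022);print(B(w))
L=pix("top",370+270/8,200+183/8,.036);H=pix("top",370+147/8,200+467/8,.040)
print("lens",L,"hend",H,np.linalg.norm((L-H)[:2]),np.degrees(np.arctan2(*(L-H)[1::-1])))
p=cv2.imread("pics/scene0.png");cv2.imwrite("pics/c6.png",cv2.resize(p[175:225,225:295],None,fx=10,fy=10,interpolation=cv2.INTER_CUBIC))
```

```text
post [0.60385319 0.13109446] proj top [260.20290873 206.51420773] [343.97042988 300.5709697 ]
top marker n 40
[ 0.629   0.1625 -0.0077]
[0.5962 0.1395 0.1068]
[0.5951 0.1361 0.111 ]
[0.5918 0.1244 0.113 ]
[0.6032 0.1417 0.1135]
[0.5944 0.13   0.1141]
[0.6058 0.1218 0.1153]
[0.5969 0.1243 0.1157]
[0.5939 0.1072 0.1165]
[0.6051 0.1384 0.1172]
[0.605  0.1412 0.1177]
[0.5935 0.1098 0.1181]
[0.5991 0.124  0.1183]
[0.6078 0.1186 0.1187]
[0.6106 0.1187 0.1192]
[0.5957 0.1405 0.12  ]
[0.6015 0.1379 0.1201]
[0.5956 0.1264 0.1204]
[0.6069 0.1267 0.1217]
[0.6097 0.121  0.1224]
scene marker n 48
[0.5933 0.1103 0.1145]
[0.5933 0.1316 0.1162]
[0.6042 0.1374 0.1171]
[0.6028 0.1359 0.1174]
[0.6074 0.1379 0.1177]
[0.6076 0.135  0.1178]
[0.608  0.1263 0.1181]
[0.6063 0.1336 0.1184]
[0.6001 0.1388 0.1185]
[0.5956 0.1369 0.1187]
[0.608  0.1324 0.1189]
[0.6068 0.128  0.1193]
[0.6101 0.1285 0.1199]
[0.6097 0.1402 0.1202]
[0.5963 0.1344 0.1204]
[0.6076 0.1226 0.121 ]
chip1 [0.56013207 0.0387291  0.036     ] board [0.03071035 0.0396466 ]
chip2 [ 0.54133795 -0.00155172  0.036     ] board [ 0.02256224 -0.00404976]
chip3 [ 0.53369037 -0.04875337  0.036     ] board [ 0.02693505 -0.05166656]
sq [0.50703823 0.06034904 0.022     ] board [-0.02609884  0.04733384]
inlay [ 0.52321115 -0.0153789   0.022     ] board [ 0.00845924 -0.0219628 ]
[ 0.00866083 -0.02061598]
lens [ 0.5515933  -0.29699724  0.036     ] hend [ 0.44492016 -0.24953594  0.04      ] 0.1167550129129535 -23.985371785101812
```

View pics/c6.png

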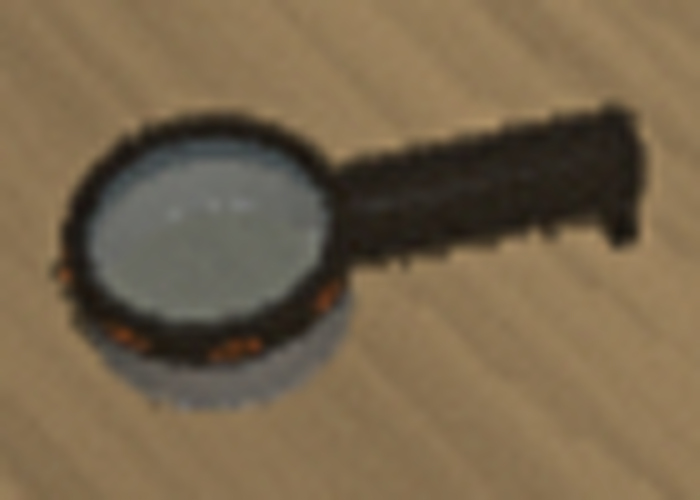

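```bash
cat >> h.py <<'E'
from scipy.spatial.transform import Rotation as Ro
def plan(p,yaw,roll=180,pitch=0,cur=None):
    """normalised row from current pose to TCP p, fixed-axis rpy"""
    s=r.sense();t=np.array(s["tcp_pos"]) if cur is None else np.array(cur[:3])
    R0=Ro.from_euler("xyz",s["tool_rot"] if cur is None else cur[3:],degrees=True)
    R1=Ro.from_euler("xyz",[roll,pitch,yaw],degrees=True)
    sh=R0.inv().apply(np.array(p)-t)/.5; rv=np.degrees((R0.inv()*R1).as_rotvec())/45
    print("row",np.round(sh,4),np.round(rv,4),"dist mm",round(np.linalg.norm(sh)*500),"deg",round(np.linalg.norm(rv)*45,1))
E
python3 - <<'E'
from h import *
d=np.load("pics/top0d.npy");W=world("top",d)
S=W[270:340,20:140].reshape(-1,3);q=S[S[:,2]>.03];print("vise",q.min(0),q.max(0))
q=q[q[:,2]>.1];print(q.min(0),q.max(0))
S=W[145:190,210:245].reshape(-1,3);q=S[S[:,2]>.03];print("glue",q.min(0),q.max(0))
plan([.30,.46,.26],140)
plan([.53,.318,.14],101.5)
E
```

```text
vise [ 0.21583612 -0.07455878  0.03001108] [0.38217659 0.776897   1.57123156]
[ 0.21583612 -0.07455878  0.10002088] [0.36808958 0.74256924 1.57123156]
glue [ 0.21583612 -0.07455878  0.03031314] [0.73822862 0.25152104 1.57123156]
row [-0.3549 -0.2596 -0.0587] [-0.002   0.0006  0.572 ] dist mm 222 deg 25.7
row [-0.8707 -0.4212  0.1816] [-1.8000e-03  1.3000e-03  1.4276e+00] dist mm 492 deg 64.2
```

Run:
```python
from h import *
d=np.load("pics/top0d.npy");W=world("top",d)
S=W[270:340,20:140].reshape(-1,3);q=S[(S[:,2]>.03)&(S[:,2]<1)];print("vise",q.min(0),q.max(0))
for a in np.arange(.4,.8,.05):
    k=q[abs(q[:,1]-a)<.025]
    if len(k):print(round(a,2),k.min(0),k.max(0))
```

```text
vise [0.22357595 0.54185083 0.03001108] [0.38217659 0.776897   0.13858817]
0.55 [0.22357595 0.54185083 0.06682354] [0.38217659 0.57492171 0.09866501]
0.6 [0.23836896 0.5756997  0.0300461 ] [0.36765405 0.6249577  0.13806971]
0.65 [0.23798988 0.62505263 0.03006347] [0.36651036 0.67499625 0.13858817]
0.7 [0.23789731 0.67500519 0.03021514] [0.36808958 0.72497532 0.1377542 ]
0.75 [0.2531583  0.72501536 0.03001108] [0.35257178 0.77464567 0.10657719]
```

Emit:
{"api": "servo_tool", "payload": {
  "plan": [
    [-0.871, -0.421, 0.06, 0, 0, 1, 1],
    [-0.871, -0.421, 0.06, 0, 0, 1, 1],
    [-0.871, -0.421, 0.06, 0, 0, 1, 1],
    [-0.871, -0.421, 0.06, 0, 0, 1, 1],
    [-0.871, -0.421, 0.06, 0, 0, 1, 1],
    [-0.871, -0.421, 0.06, 0, 0, 1, 1],
    [-0.871, -0.421, 0.06, 0, 0, 1, 1],
    [-0.871, -0.421, 0.06, 0, 0, 1, 1],
    [-0.871, -0.421, 0.06, 0, 0, 1, 1],
    [-0.871, -0.421, 0.06, 0, 0, 1, 1]
  ],
  "force": 60
}}

```text
clock: 1.35
tcp_pos: [0.5296, 0.3192, 0.2008]
tool_rot: [-179.9, -0.0, 120.8]
contact_force: [-0.7, 0.6, -0.5]
opening: 0.999
```

Run:
```python
from h import *
print(r.sense()["joint_positions"])
plan([.5297,.318,.11],101.5)
plan([.5297,.318,.041],101.5)
```

```text
[-46.24838951  25.76413826  16.02801777  98.97759236  -8.32655079
  56.47489939   3.64667832]
row [-0.0023 -0.0008  0.1816] [-0.0014 -0.0007  0.428 ] dist mm 91 deg 19.3
row [-0.0024 -0.0007  0.3196] [-0.0014 -0.0007  0.428 ] dist mm 160 deg 19.3
```

Emit:
{"api": "servo_tool", "payload": {
  "plan": [
    [-0.002, -0.001, 0.08, 0, 0, 0.428, 1],
    [-0.002, -0.001, 0.15, 0, 0, 0.428, 1],
    [-0.002, -0.001, 0.18, 0, 0, 0.428, 1],
    [-0.002, -0.001, 0.24, 0, 0, 0.428, 1],
    [-0.002, -0.001, 0.29, 0, 0, 0.428, 1],
    [-0.002, -0.001, 0.318, 0, 0, 0.428, 1],
    [-0.002, -0.001, 0.318, 0, 0, 0.428, 1]
  ]
}}

```text
clock: 2.22
tcp_pos: [0.5299, 0.318, 0.042]
tool_rot: [-179.9, 0.0, 101.6]
contact_force: [-0.4, 0.3, 0.4]
opening: 1.0
```

Run:
```python
from h import *
for n,(y0,y1,x0,x1) in dict(top=(170,270,130,260),scene=(320,420,370,500)).items():
    p,d=r.grab_frame(n);cv2.imwrite(f"pics/{n}1.png",cv2.resize(p[y0:y1,x0:x1],None,fx=6,fy=6))
```

```text
(no output)
```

View pics/scene1.png

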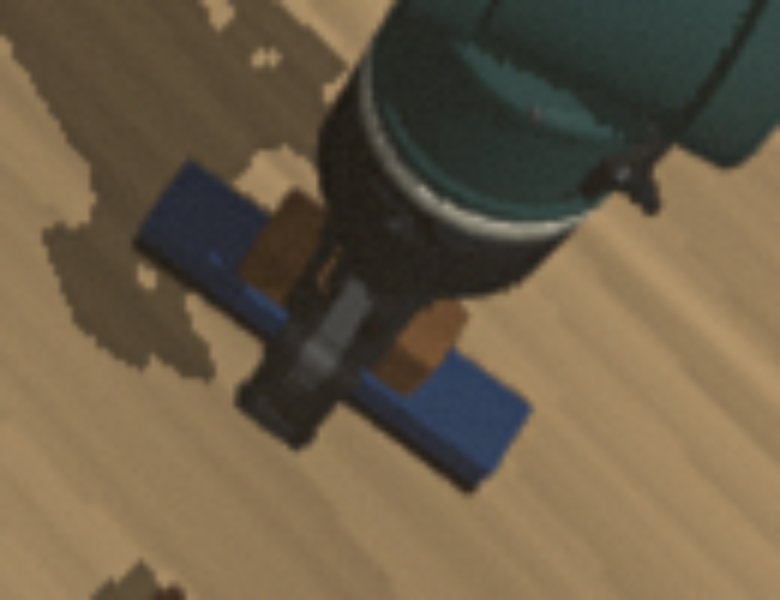

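The fingers straddle the wooden grip, centred in the crop at about (350,300). I'm closing and then lifting.

Emit:
{"api": "servo_tool", "payload": {
  "plan": [
    [0, 0, 0, 0, 0, 0, 0],
    [0, 0, 0, 0, 0, 0, 0],
    [0, 0, 0, 0, 0, 0, 0],
    [0, 0, 0, 0, 0, 0, 0],
    [0, 0, 0, 0, 0, 0, 0],
    [0, 0, -0.06, 0, 0, 0, 0],
    [0, 0, -0.12, 0, 0, 0, 0],
    [0, 0, -0.18, 0, 0, 0, 0],
    [0, 0, -0.18, 0, 0, 0, 0]
  ],
  "force": 70
}}

```text
clock: 3.45
tcp_pos: [0.5317, 0.3183, 0.1341]
tool_rot: [179.8, -0.1, 101.5]
contact_force: [-0.4, -1.6, -1.7]
opening: 0.291
```

Run:
```python
from h import *
for n,(y0,y1,x0,x1) in dict(top=(170,270,130,260),scene=(320,420,370,500)).items():
    p,d=r.grab_frame(n);cv2.imwrite(f"pics/{n}2.png",cv2.resize(p[y0:y1,x0:x1],None,fx=6,fy=6))
    W=world(n,d)
    m=(p[...,0].astype(int)-p[...,2]>35)&(abs(W[...,0]-.53)<.15)&(abs(W[...,1]-.318)<.15)
    q=W[m];print(n,len(q),np.percentile(q[:,2],[2,50,98]),cv2.minAreaRect((q[:,:2]*1000).astype(np.float32)))
a=np.radians(-14.45);R=np.array([[np.cos(a),-np.sin(a)],[np.sin(a),np.cos(a)]]);c=np.array([.5205,.008])
for b in [(-.05,-.006),(-.035,-.006),(.12,-.006)]: print(b,c+R@b)
```

```text
top 266 [0.11000448 0.12654336 0.63129399] ((474.0687561035156, 305.1768493652344), (105.5837173461914, 178.25424194335938), 85.76101684570312)
scene 235 [0.11834694 0.12112996 0.12438844] ((530.1583251953125, 326.31402587890625), (27.69346809387207, 119.74537658691406), 11.791910171508789)
(-0.05, -0.006) [0.4705845  0.01466656]
(-0.035, -0.006) [0.48510999 0.01092353]
(0.12, -0.006) [ 0.63520668 -0.0277544 ]
```

View pics/scene2.png

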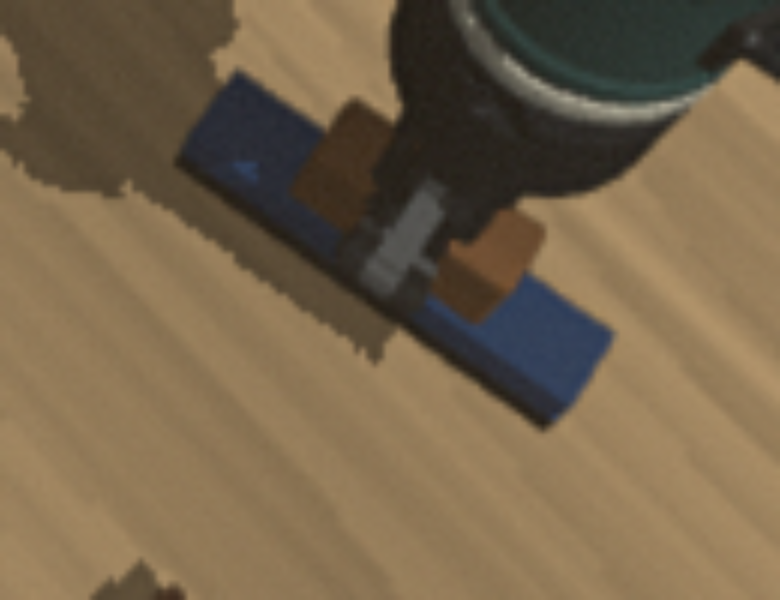

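Run:
```python
from h import *
cur=[.5299,.318,.132,180,0,101.5]
plan([.4706,.0147,.22],75.55,cur=cur)
plan([.4706,.0147,.12],75.55,cur=cur)
```

```text
row [-0.5708 -0.2372 -0.176 ] [ 0.     -0.      0.5767] dist mm 321 deg 26.0
row [-0.5708 -0.2372  0.024 ] [ 0.     -0.      0.5767] dist mm 309 deg 26.0
```

Emit:
{"api": "servo_tool", "payload": {
  "plan": [
    [0, 0, -0.09, 0, 0, 0, 0],
    [0, 0, -0.176, 0, 0, 0, 0],
    [-0.1, -0.042, -0.176, 0, 0, 0.1, 0],
    [-0.2, -0.083, -0.176, 0, 0, 0.2, 0],
    [-0.3, -0.125, -0.176, 0, 0, 0.3, 0],
    [-0.4, -0.166, -0.176, 0, 0, 0.4, 0],
    [-0.5, -0.208, -0.176, 0, 0, 0.5, 0],
    [-0.571, -0.237, -0.12, 0, 0, 0.577, 0],
    [-0.571, -0.237, -0.04, 0, 0, 0.577, 0],
    [-0.571, -0.237, 0.024, 0, 0, 0.577, 0],
    [-0.571, -0.237, 0.024, 0, 0, 0.577, 0]
  ]
}}

```text
clock: 4.92
tcp_pos: [0.4683, 0.0136, 0.1174]
tool_rot: [-179.6, 0.2, 75.5]
contact_force: [0.1, -0.2, -2.6]
opening: 0.288
```

Run:
```python
from h import *
for n,(y0,y1,x0,x1) in dict(top=(170,290,230,360),scene=(200,350,250,400)).items():
    p,d=r.grab_frame(n);cv2.imwrite(f"pics/{n}3.png",cv2.resize(p[y0:y1,x0:x1],None,fx=4,fy=4))
plan([.4706,.0147,.067],75.55)
```

```text
row [ 0.0013 -0.001   0.1063] [-0.001   0.0013 -0.0009] dist mm 53 deg 0.1
```

View pics/scene3.png

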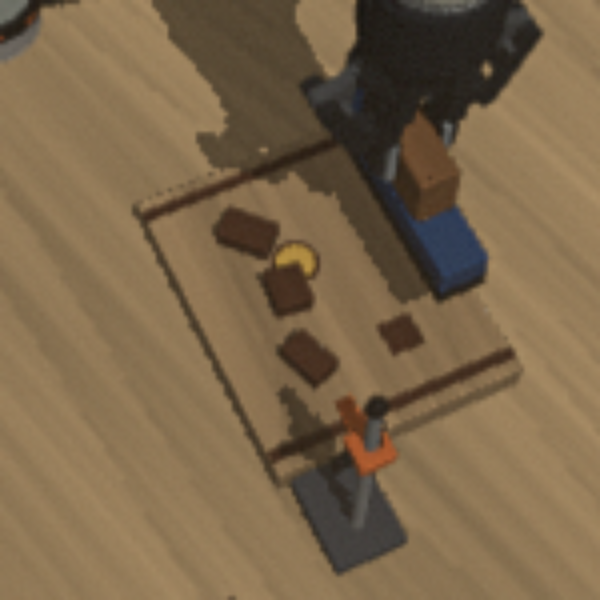

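View pics/top3.png

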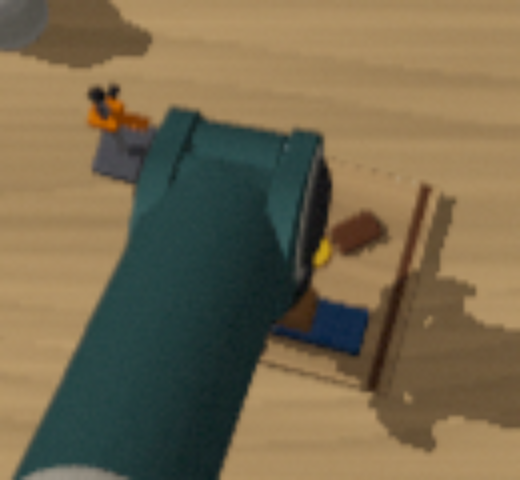

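Run:
```python
from h import *
for n in ("top","scene"):
    p,d=r.grab_frame(n);W=world(n,d);q=W[(d>0)&(W[...,2]>.12)&(W[...,2]<.9)&(W[...,0]>.35)]
    q=q[(abs(q[:,1])<.2)]
    for y in np.arange(-.1,.16,.03):
        k=q[abs(q[:,1]-y)<.015]
        if len(k): print(n,round(y,2),"x",k[:,0].min().round(3),k[:,0].max().round(3),"z",np.percentile(k[:,2],[1,50,99]).round(3))
    cv2.imwrite(f"pics/{n}4.png",p)
```

```text
top -0.04 x 0.436 0.507 z [0.426 0.458 0.496]
top -0.01 x 0.35 0.508 z [0.141 0.506 0.606]
top 0.02 x 0.35 0.52 z [0.449 0.562 0.64 ]
top 0.05 x 0.35 0.519 z [0.454 0.557 0.642]
top 0.08 x 0.35 0.474 z [0.45  0.605 0.63 ]
top 0.11 x 0.595 0.621 z [0.121 0.123 0.124]
top 0.14 x 0.592 0.613 z [0.12  0.146 0.172]
scene -0.04 x 0.465 0.51 z [0.421 0.46  0.492]
scene -0.01 x 0.355 0.536 z [0.175 0.47  0.589]
scene 0.02 x 0.357 0.538 z [0.137 0.485 0.621]
scene 0.05 x 0.35 0.523 z [0.142 0.499 0.63 ]
scene 0.08 x 0.35 0.49 z [0.421 0.56  0.624]
scene 0.11 x 0.601 0.604 z [0.12  0.121 0.165]
scene 0.14 x 0.594 0.61 z [0.12  0.152 0.171]
```

View pics/scene4.png

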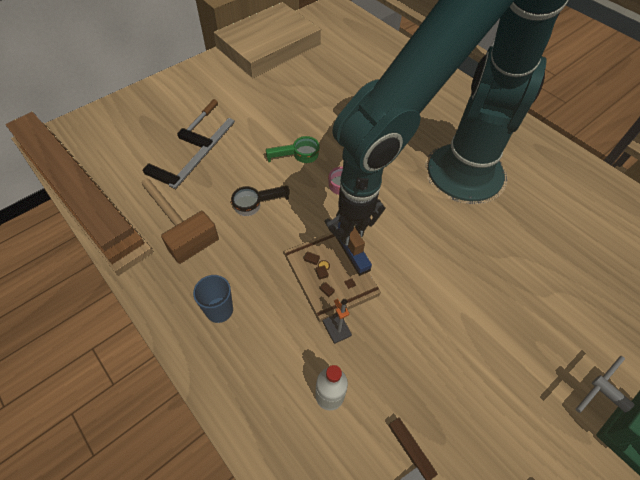

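Emit:
{"api": "servo_tool", "payload": {
  "plan": [
    [0, 0, 0.05, 0, 0, 0, 0],
    [0, 0, 0.1, 0, 0, 0, 0],
    [0, 0, 0.102, 0, 0, 0, 0],
    [0, 0.02, 0.102, 0, 0, 0, 0],
    [0, 0.05, 0.102, 0, 0, 0, 0],
    [0, 0.08, 0.102, 0, 0, 0, 0],
    [0, 0.11, 0.102, 0, 0, 0, 0],
    [0, 0.14, 0.102, 0, 0, 0, 0],
    [0, 0.17, 0.102, 0, 0, 0, 0],
    [0, 0.18, 0.102, 0, 0, 0, 0]
  ]
}}

```text
clock: 6.38
tcp_pos: [0.5594, -0.0088, 0.0692]
tool_rot: [180.0, 0.0, 75.5]
contact_force: [0.1, 0.2, -1.5]
opening: 0.288
```

Run:
```python
from h import *
for n,(y0,y1,x0,x1) in dict(top=(170,290,230,360),scene=(200,350,250,400)).items():
    p,d=r.grab_frame(n);cv2.imwrite(f"pics/{n}5.png",cv2.resize(p[y0:y1,x0:x1],None,fx=4,fy=4))
```

```text
(no output)
```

View pics/scene5.png

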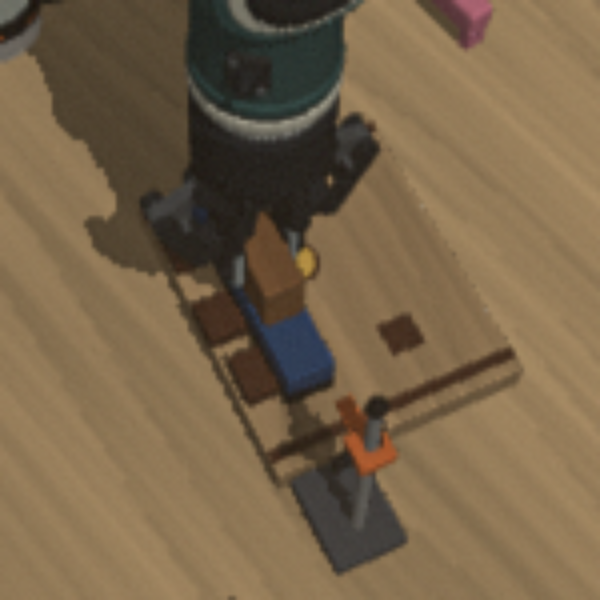

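The chips are ahead of the blade at (255,375), (220,318) and (185,265), all within its width, so I'm continuing the push.

Emit:
{"api": "servo_tool", "payload": {
  "plan": [
    [0, 0.03, 0, 0, 0, 0, 0],
    [0, 0.06, 0, 0, 0, 0, 0],
    [0, 0.09, 0, 0, 0, 0, 0],
    [0, 0.12, 0, 0, 0, 0, 0],
    [0, 0.135, 0, 0, 0, 0, 0],
    [0, 0.135, 0, 0, 0, 0, 0],
    [0, 0.135, 0, 0, 0, 0, 0]
  ]
}}

```text
clock: 7.35
tcp_pos: [0.623, -0.0251, 0.0691]
tool_rot: [-179.9, 0.0, 75.5]
contact_force: [-0.3, 0.1, -1.7]
opening: 0.296
```

Run:
```python
from h import *
for n,(y0,y1,x0,x1) in dict(top=(150,270,230,360),scene=(200,350,220,370)).items():
    p,d=r.grab_frame(n);cv2.imwrite(f"pics/{n}6.png",cv2.resize(p[y0:y1,x0:x1],None,fx=4,fy=4))
```

```text
(no output)
```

View pics/scene6.png

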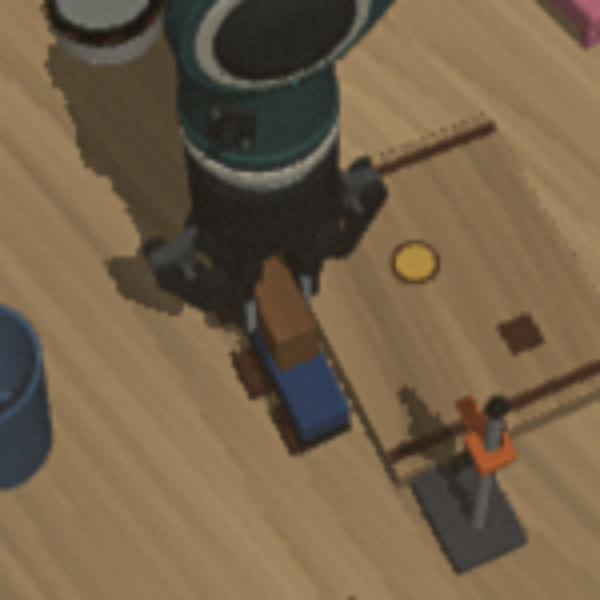

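Emit:
{"api": "servo_tool", "payload": {
  "plan": [
    [0, 0, -0.08, 0, 0, 0, 0],
    [0, 0, -0.18, 0, 0, 0, 0],
    [0, 0, -0.3, 0, 0, 0, 0],
    [0, -0.08, -0.36, 0, 0, 0, 0],
    [0, -0.18, -0.38, 0, 0, 0, 0],
    [0, -0.28, -0.38, 0, 0, 0, 0],
    [0, -0.32, -0.38, 0, 0, 0, 0],
    [0, -0.32, -0.38, 0, 0, 0, 0]
  ]
}}

```text
clock: 8.45
tcp_pos: [0.4673, 0.0155, 0.2596]
tool_rot: [-180.0, -0.1, 75.6]
contact_force: [0.9, 0.4, -2.4]
opening: 0.293
```

Run:
```python
from h import *
for n,(y0,y1,x0,x1) in dict(top=(150,270,230,360),scene=(200,350,220,370)).items():
    p,d=r.grab_frame(n);cv2.imwrite(f"pics/{n}7.png",cv2.resize(p[y0:y1,x0:x1],None,fx=4,fy=4))
plan([.5299,.318,.25],101.5)
```

```text
row [ 0.6174 -0.0342  0.02  ] [ 0.002  -0.0007 -0.5772] dist mm 309 deg 26.0
```

View pics/scene7.png

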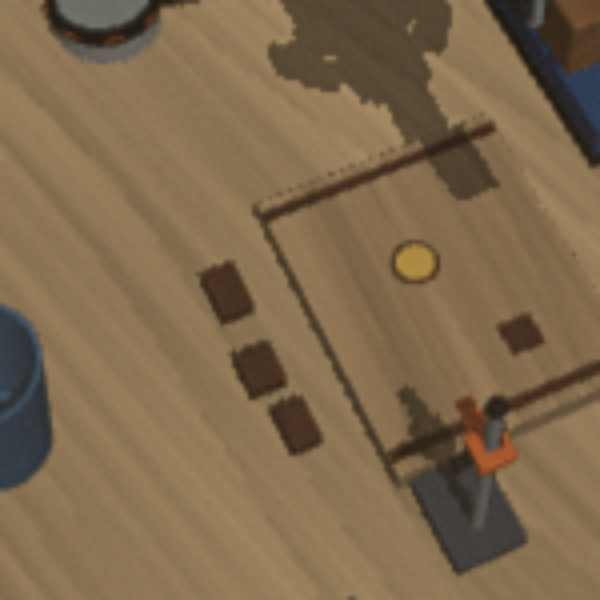

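View pics/top7.png

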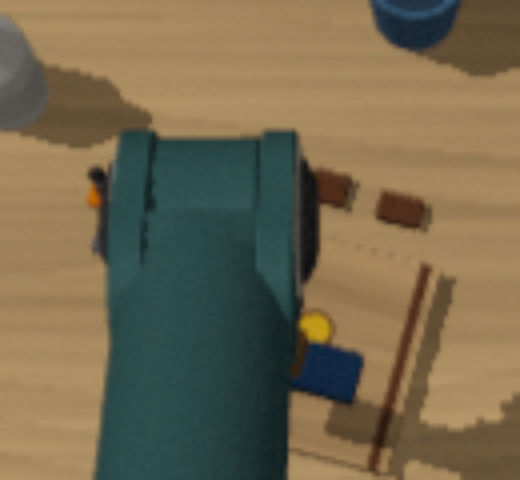

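All three chips lie flat on the bench beyond the board's far edge, at (225,292), (259,370) and (296,424). Next I'll set the scraper back on the free spot it came from.

Emit:
{"api": "servo_tool", "payload": {
  "plan": [
    [0.1, -0.006, 0.02, 0, 0, -0.1, 0],
    [0.21, -0.012, 0.02, 0, 0, -0.2, 0],
    [0.32, -0.018, 0.02, 0, 0, -0.3, 0],
    [0.43, -0.024, 0.02, 0, 0, -0.4, 0],
    [0.54, -0.03, 0.02, 0, 0, -0.5, 0],
    [0.617, -0.034, 0.06, 0, 0, -0.577, 0],
    [0.617, -0.034, 0.16, 0, 0, -0.577, 0],
    [0.617, -0.034, 0.26, 0, 0, -0.577, 0],
    [0.617, -0.034, 0.34, 0, 0, -0.577, 0],
    [0.617, -0.034, 0.39, 0, 0, -0.577, 0],
    [0.617, -0.034, 0.39, 0, 0, -0.577, 0]
  ]
}}

```text
clock: 9.93
tcp_pos: [0.5288, 0.3165, 0.0613]
tool_rot: [-179.7, 0.2, 101.4]
contact_force: [0.1, 0.4, -1.5]
opening: 0.29
```

Run:
```python
from h import *
print(r.sense()["contact_force"])
plan([.5299,.318,.042],101.5)
print("inlay",pix("scene",220+415.5/4,200+262/4,.022))
```

```text
[ 0.14034635  0.36898211 -1.47356885]
row [0.0026 0.0029 0.0386] [-0.0057  0.0035 -0.0014] dist mm 19 deg 0.3
inlay [ 0.5239196 -0.0132545  0.022    ]
```

Emit:
{"api": "servo_tool", "payload": {
  "plan": [
    [0, 0, 0.015, 0, 0, 0, 0],
    [0, 0, 0.028, 0, 0, 0, 0],
    [0, 0, 0.036, 0, 0, 0, 0],
    [0, 0, 0.04, 0, 0, 0, 0],
    [0, 0, 0.04, 0, 0, 0, 0]
  ]
}}

```text
clock: 10.55
tcp_pos: [0.5294, 0.3179, 0.0444]
tool_rot: [180.0, -0.0, 101.5]
contact_force: [0.0, 0.2, -2.3]
opening: 0.289
```

Emit:
{"api": "servo_tool", "payload": {
  "plan": [
    [0, 0, 0.003, 0, 0, 0, 0],
    [0, 0, 0.005, 0, 0, 0, 0],
    [0, 0, 0.006, 0, 0, 0, 0],
    [0, 0, 0.006, 0, 0, 0, 0]
  ]
}}

```text
clock: 11.05
tcp_pos: [0.5296, 0.318, 0.0427]
tool_rot: [180.0, -0.0, 101.5]
contact_force: [-2.8, -1.9, 8.1]
opening: 0.292
```

Contact with the bench. I'm opening and going up.

Emit:
{"api": "servo_tool", "payload": {
  "plan": [
    [0, 0, 0, 0, 0, 0, 1],
    [0, 0, 0, 0, 0, 0, 1],
    [0, 0, 0, 0, 0, 0, 1],
    [0, 0, 0, 0, 0, 0, 1],
    [0, 0, 0, 0, 0, 0, 1],
    [0, 0, -0.05, 0, 0, 0, 1],
    [0, 0, -0.15, 0, 0, 0, 1],
    [0, 0, -0.27, 0, 0, 0, 1],
    [0, 0, -0.38, 0, 0, 0, 1],
    [0, 0, -0.38, 0, 0, 0, 1]
  ]
}}

```text
clock: 12.3
tcp_pos: [0.532, 0.3191, 0.2367]
tool_rot: [179.5, -0.3, 101.5]
contact_force: [0.6, -0.6, -0.3]
opening: 1.0
```

Run:
```python
from h import *
print(r.sense()["contact_force"])
for n,(y0,y1,x0,x1) in dict(top=(170,270,130,260),scene=(320,420,370,500)).items():
    p,d=r.grab_frame(n);cv2.imwrite(f"pics/{n}8.png",cv2.resize(p[y0:y1,x0:x1],None,fx=6,fy=6))
    W=world(n,d)
    if n=="scene":
        S=W[335:410,380:470].reshape(-1,3);q=S[(S[:,2]>.06)&(S[:,2]<.09)];print(cv2.minAreaRect((q[:,:2]*1000).astype(np.float32)),np.percentile(q[:,2],[50,95]))
plan([.4858,-.2677,.25],156)
plan([.4858,-.2677,.25],-24)
```

```text
[ 0.58460478 -0.6089792  -0.33443087]
((529.6048583984375, 318.37994384765625), (27.410959243774414, 69.69304656982422), 12.020468711853027) [0.07086183 0.0736848 ]
row [-1.1303 -0.3184 -0.0377] [ 1.3000e-03 -4.0000e-04 -1.2115e+00] dist mm 587 deg 54.5
row [-1.1303 -0.3184 -0.0377] [-5.0000e-04 -1.5000e-03  2.7885e+00] dist mm 587 deg 125.5
```

View pics/scene8.png

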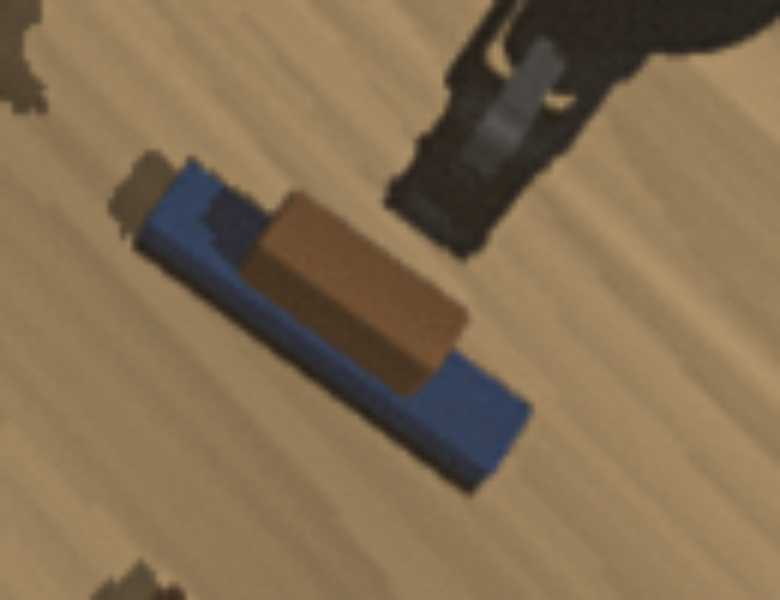

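The scraper stands upright in its original spot, centred around (350,320) in the crop. Moving towards the loupe.

Emit:
{"api": "servo_tool", "payload": {
  "plan": [
    [-0.1, -0.03, -0.03, 0, 0, -0.1, 1],
    [-0.22, -0.06, -0.03, 0, 0, -0.2, 1],
    [-0.34, -0.095, -0.03, 0, 0, -0.3, 1],
    [-0.46, -0.13, -0.03, 0, 0, -0.4, 1],
    [-0.58, -0.16, -0.03, 0, 0, -0.5, 1],
    [-0.7, -0.197, -0.03, 0, 0, -0.6, 1],
    [-0.82, -0.23, -0.03, 0, 0, -0.7, 1],
    [-0.93, -0.262, -0.03, 0, 0, -0.8, 1],
    [-0.99, -0.279, -0.03, 0, 0, -0.9, 1],
    [-0.99, -0.279, -0.03, 0, 0, -1, 1],
    [-0.99, -0.279, -0.03, 0, 0, -1, 1]
  ]
}}

```text
clock: 13.78
tcp_pos: [0.4902, -0.195, 0.2446]
tool_rot: [-179.9, -0.2, 146.4]
contact_force: [0.1, 0.3, 0.0]
opening: 1.0
```

Run:
```python
from h import *
print(r.sense()["joint_positions"])
p,d=r.grab_frame("scene");cv2.imwrite("pics/s9.png",cv2.resize(p[165:235,215:315],None,fx=8,fy=8))
plan([.4858,-.2677,.11],156)
```

```text
[ -6.00432418  14.69366111  28.53410689 109.56914542  -8.18174397
  57.90470795  82.5188915 ]
row [-0.0736 -0.1267  0.2698] [-0.001  -0.0032 -0.2131] dist mm 153 deg 9.6
```

View pics/s9.png

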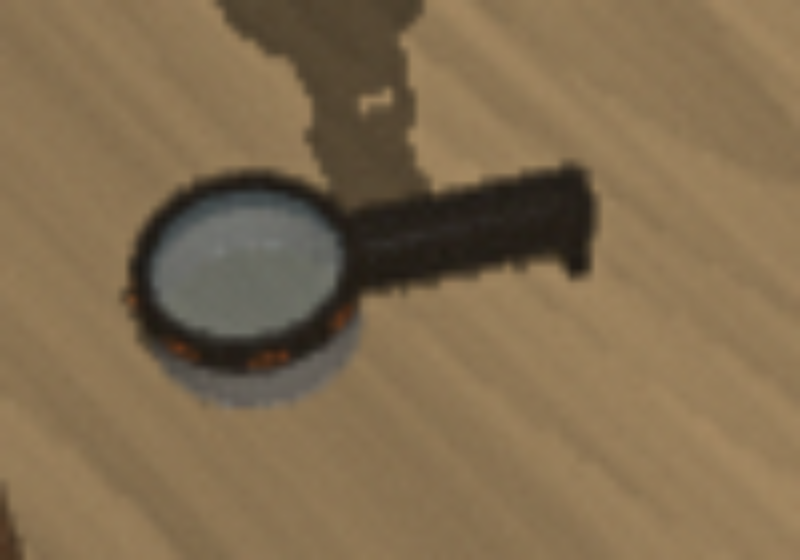

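Run:
```python
from h import *
L=pix("scene",215+245/8,165+258/8,.036);H=pix("scene",215+574/8,165+197/8,.034)
print(L,H,np.degrees(np.arctan2(*(L-H)[1::-1])))
a=np.radians(-24);u=np.array([np.cos(a),np.sin(a),0])
for x,z in[(-.117,.04),(-.117,.016)]:
  for y in(-.01,.01): print(proj("scene",np.array([.5516,-.297,0])+u*x+np.array([-u[1],u[0],0])*y+[0,0,z])*8-np.array([215,165])*8)
```

```text
[ 0.55391051 -0.29409036  0.036     ] [ 0.45357547 -0.24731987  0.034     ] -24.99225884952296
[583.06517709 146.21401986]
[597.90141561 191.08921697]
[585.34717482 192.22777063]
[599.95131422 236.73826113]
```

Emit:
{"api": "servo_tool", "payload": {
  "plan": [
    [-0.05, -0.08, 0.03, 0, 0, -0.15, 1],
    [-0.072, -0.123, 0.08, 0, 0, -0.21, 1],
    [-0.072, -0.123, 0.18, 0, 0, -0.21, 1],
    [-0.072, -0.123, 0.28, 0, 0, -0.21, 1],
    [-0.072, -0.123, 0.32, 0, 0, -0.21, 1],
    [-0.072, -0.123, 0.32, 0, 0, -0.21, 1]
  ]
}}

```text
clock: 14.58
tcp_pos: [0.4859, -0.2649, 0.0842]
tool_rot: [-180.0, -0.3, 155.9]
contact_force: [0.4, -0.0, 0.4]
opening: 0.999
```

Run:
```python
from h import *
p,d=r.grab_frame("scene");cv2.imwrite("pics/s10.png",cv2.resize(p[145:235,215:335],None,fx=6,fy=6))
p,d=r.grab_frame("top");cv2.imwrite("pics/t10.png",cv2.resize(p[190:280,360:440],None,fx=6,fy=6))
plan([.487,-.2662,.011],155.7)
```

```text
row [ 0.0012 -0.0008  0.1512] [-0.0002  0.0004  0.0053] dist mm 76 deg 0.2
```

View pics/s10.png

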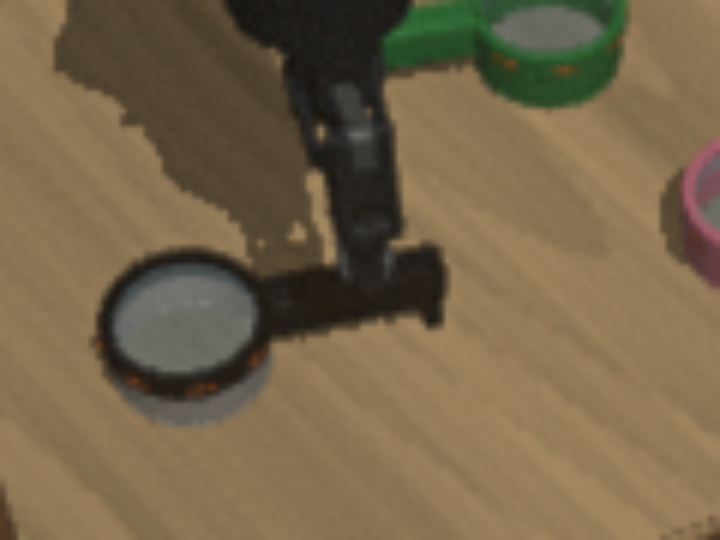

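View pics/t10.png

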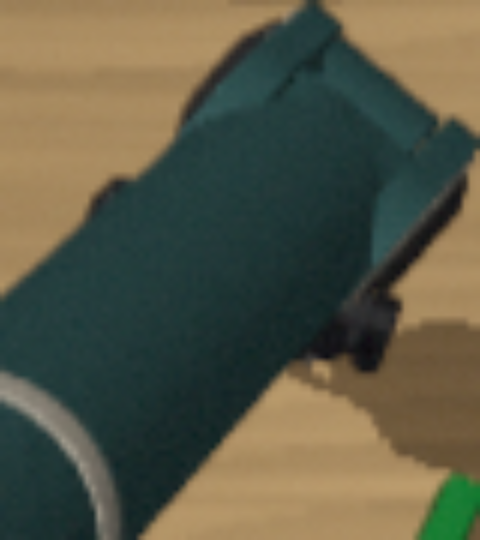

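Run:
```python
from h import *
s=r.sense();R=Ro.from_euler("xyz",s["tool_rot"],degrees=True);t=s["tcp_pos"]
for y in(-.05,.05):
  for z in (0,-.013): print(y,z,(proj("scene",t+R.apply([0,y,z]))-[215,145])*6)
for q in [(.487,-.2662,.04),(.4448+.002,-.2494+.001,.04)]: print((proj("scene",q)-[215,145])*6)
```

```text
-0.05 0 [310.17948031 116.93897686]
-0.05 -0.013 [307.99778538  96.2178992 ]
0.05 0 [363.06967865 290.41740624]
0.05 -0.013 [361.3156938  270.46102448]
[343.85797848 270.62843641]
[440.55876713 250.08822146]
```

The near fingertip shows where predicted, (365,270), and the handle lies between the jaws. I'm descending and closing.

Emit:
{"api": "servo_tool", "payload": {
  "plan": [
    [0.001, 0, 0.06, 0, 0, 0, 1],
    [0.001, 0, 0.11, 0, 0, 0, 1],
    [0.001, 0, 0.145, 0, 0, 0, 1],
    [0.001, 0, 0.15, 0, 0, 0, 1],
    [0.001, 0, 0.15, 0, 0, 0, 0],
    [0.001, 0, 0.15, 0, 0, 0, 0],
    [0.001, 0, 0.15, 0, 0, 0, 0],
    [0.001, 0, 0.15, 0, 0, 0, 0],
    [0.001, 0, 0.15, 0, 0, 0, 0],
    [0.001, 0, 0.15, 0, 0, 0, 0],
    [0.001, 0, 0.15, 0, 0, 0, 0]
  ],
  "force": 80
}}

```text
clock: 16.05
tcp_pos: [0.4872, -0.2663, 0.012]
tool_rot: [180.0, 0.1, 155.9]
contact_force: [-1.7, -0.2, 5.5]
opening: 0.218
```

Run:
```python
from h import *
p,d=r.grab_frame("scene");cv2.imwrite("pics/s11.png",cv2.resize(p[145:235,215:335],None,fx=6,fy=6))
```

```text
(no output)
```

View pics/s11.png

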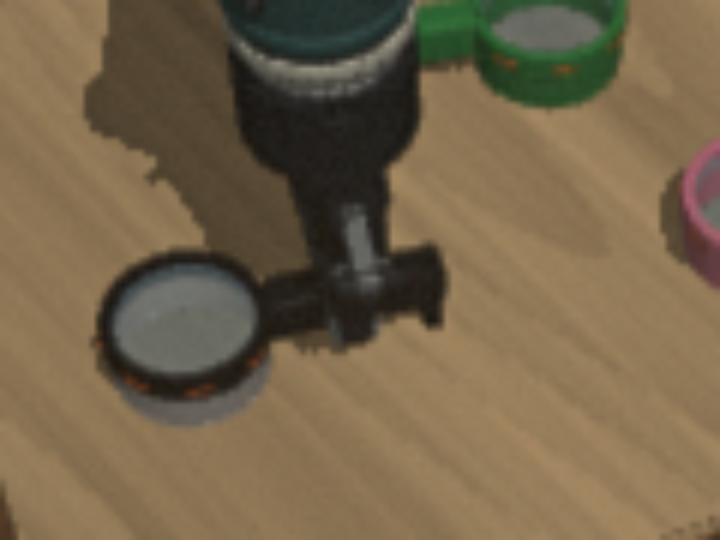

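Emit:
{"api": "servo_tool", "payload": {
  "plan": [
    [0, 0, -0.04, 0, 0, 0, 0],
    [0, 0, -0.1, 0, 0, 0, 0],
    [0, 0, -0.18, 0, 0, 0, 0],
    [0, 0, -0.26, 0, 0, 0, 0],
    [0, 0, -0.3, 0, 0, 0, 0],
    [0, 0, -0.3, 0, 0, 0, 0],
    [0, 0, -0.3, 0, 0, 0, 0]
  ]
}}

```text
clock: 16.98
tcp_pos: [0.4862, -0.2656, 0.1608]
tool_rot: [180.0, -0.1, 155.9]
contact_force: [0.3, 0.5, 0.0]
opening: 0.222
```

Run:
```python
from h import *
p,d=r.grab_frame("scene");cv2.imwrite("pics/s12.png",cv2.resize(p[125:235,200:335],None,fx=5,fy=5));np.save("pics/s12d.npy",d)
s=r.sense();R=Ro.from_euler("xyz",s["tool_rot"],degrees=True);t=s["tcp_pos"]
W=world("scene",d);S=W[125:235,200:335];
# rim+glass points: fit plane to points near expected lens
e=t[:2]+.072*np.array([np.cos(np.radians(-24)),np.sin(np.radians(-24))]);print("exp lens",e,t[2]+.017)
m=(np.hypot(S[...,0]-e[0],S[...,1]-e[1])<.045)&(S[...,2]>.1);q=S[m]
print(len(q),np.percentile(q[:,2],[5,25,50,75,95]))
```

```text
exp lens [ 0.55181421 -0.29480853] 0.17735406837077583
917 [0.15404266 0.17674751 0.17966434 0.18225498 0.18550263]
```

View pics/s12.png

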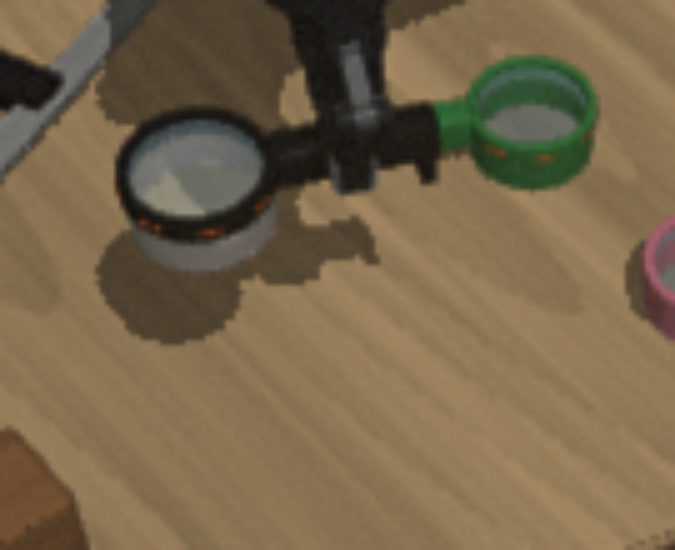

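Run:
```python
from h import *
d=np.load("pics/s12d.npy");W=world("scene",d);S=W[125:235,200:335]
img=cv2.imread("pics/s12.png");dark=cv2.resize(img,(135,110),interpolation=cv2.INTER_AREA).max(2)
e=np.array([.5518,-.2948])
rr=np.hypot(S[...,0]-e[0],S[...,1]-e[1])
for nm,m in(("rim",(rr<.045)&(dark<60)&(S[...,2]>.165)),("glass",(rr<.024)&(S[...,2]>.165))):
    q=S[m];A=np.c_[q[:,:2]-e,np.ones(len(q))];x=np.linalg.lstsq(A,q[:,2],rcond=None)[0];res=q[:,2]-A@x
    k=abs(res)<.006;x=np.linalg.lstsq(A[k],q[k,2],rcond=None)[0];print(nm,len(q),k.sum(),x,res[k].std())
print("lens via ellipse",pix("scene",200+195/5,125+170/5,.1844))
# marker model
a=np.radians(-14.45);R=np.array([[np.cos(a),-np.sin(a)],[np.sin(a),np.cos(a)]]);c=np.array([.5205,.008])+R@[.05,.14]
for zt in(.1135,.1185,.1235):
    print(zt,[np.round((proj("scene",[*(c+R@np.array(o)),zt])-[315,295])*11) for o in((-.011,-.011),(.011,-.011),(.011,.011),(-.011,.011))])
print("posttop",(proj("scene",[*c,.17])-[315,295])*11,"base",(proj("scene",[*c,.012])-[315,295])*11)
```

```text
rim 321 290 [-0.04689457 -0.02016323  0.18262236] 0.002859778311251158
glass 241 241 [ 7.03166797e-03 -3.29534778e-05  1.79655949e-01] 0.0013964215974722044
lens via ellipse [ 0.55541521 -0.28977322  0.1844    ]
0.1135 [array([321., 119.]), array([216., 165.]), array([271., 265.]), array([376., 218.])]
0.1185 [array([323., 108.]), array([218., 154.]), array([272., 254.]), array([378., 207.])]
0.1235 [array([325.,  97.]), array([220., 143.]), array([274., 243.]), array([381., 196.])]
posttop [318.67472867  61.28066671] base [260.76694621 393.55551989]
```

Run:
```python
from h import *
p=cv2.imread("pics/scene0.png");S=24
cr=cv2.resize(p[297:322,330:355],None,fx=S,fy=S,interpolation=cv2.INTER_NEAREST)
a=np.radians(-14.45);R=np.array([[np.cos(a),-np.sin(a)],[np.sin(a),np.cos(a)]]);c=np.array([.5205,.008])+R@[.05,.14]
for j,zm in enumerate((.1135,.118)):
    o2=cr.copy()
    for dz in(-.005,.005):
        P=np.array([(proj("scene",[*(c+R@np.array(o)),zm+dz])-[329.5,296.5])*S for o in((-.011,-.011),(.011,-.011),(.011,.011),(-.011,.011))])
        cv2.polylines(o2,[P.astype(np.int32)],True,(255,255,0) if dz>0 else (0,255,0),1)
    cv2.imwrite(f"pics/mk{j}.png",o2)
d=np.load("pics/scene0d.npy");W=world("scene",d);np.set_printoptions(linewidth=200)
print((W[303:318,332:352,2]*1000).round().astype(int))
```

```text
[[ 26  24  22 116 952 114 118 116 111  22 164 164 166 167 165  21  23  23  23  24]
 [ 20  21  23 113 116 113 114 116 117  22 156 164 162 162  19  20  21  21  23  19]
 [ 20  22  24  20 116 118 113 116 117 115 151 156 153 153  22  20  21  20  19  19]
 [ 23  22  25  25  20 114 112 117 115 117 147 151 150 146  19  21  19  18  16  13]
 [ 24  22  25  23  22 115 114 119 118 141 143 146 144 135  19  16  11  16   9   6]
 [ 22  20  23  24  22 120 117 119 119 135 141 140 137 129 118  12   9   3   5  -1]
 [ 19  20  23  25 117 119 121 118 120 132 134 137 135 130 116 116   4  -1   1  -2]
 [ 19  19  21  21 117 119 121 118 117 125 130 130 127 119 120 118  -1   0   0   0]
 [ 23  24  20  22 113 118 120 118 119 124 125 124 123 118 119 119 119   0   3  -3]
 [ 22  20  19  19 109 114 117 120 118 119 120 122 120 120 122 120 118   0  -2  -2]
 [ 20  21  17 114 118 119 116 118 118 119 118 117 117 119 119 120 116 120  -3  -3]
 [ 12 118 119 118 118 118 117 118 120 120 118 118 117 119 117 115 117  -2   1  -1]
 [ 10 119 118 117 113 118 115 117 117 119 121 118 119 116 116 116 111   0   0   1]
 [ 12 114 116 117 117 112  11 116 118 119 120 120 114 112 110   2   0  -1  -5  -1]
 [ 12   9 113  14  12  14   9 116 117 115 114 112   2   3  -2  -4   3  -1   1   1]]
```

View pics/mk0.png

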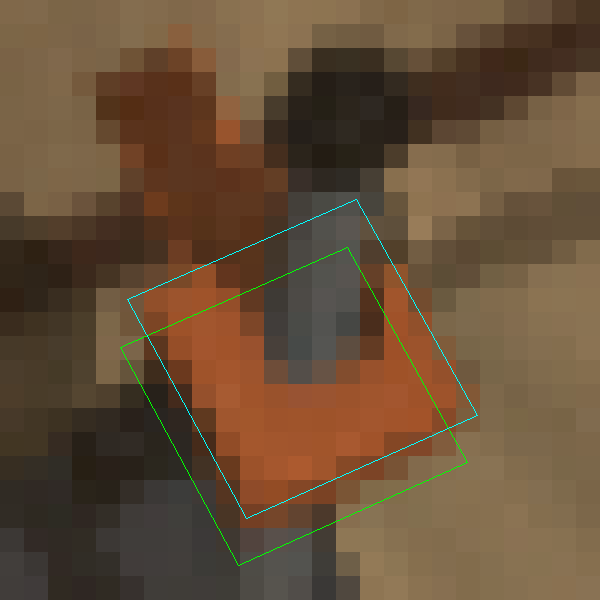

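View pics/mk1.png

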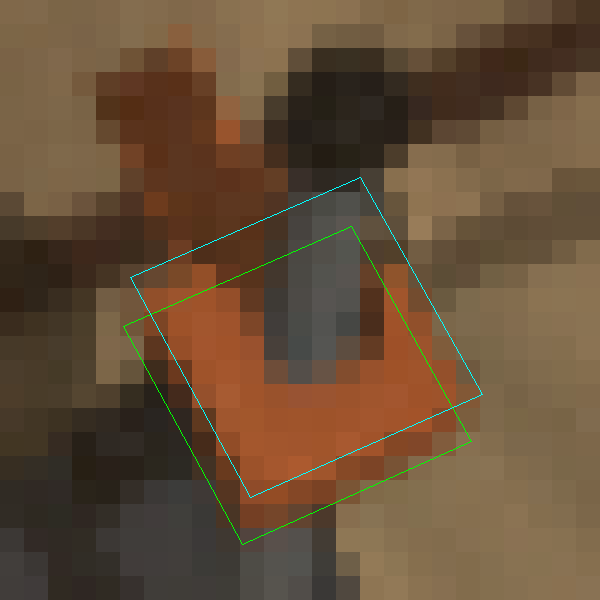

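Run:
```python
from h import *
d=np.load("pics/scene0d.npy");W=world("scene",d);S=W.reshape(-1,3)
m=(np.hypot(S[:,0]-.5535,S[:,1]+.2945)<.024)&(S[:,2]>.01);q=S[m];A=np.c_[q[:,:2]-[.5535,-.2945],np.ones(len(q))];print("glass start",np.linalg.lstsq(A,q[:,2],rcond=None)[0],len(q))
plan([.4569,.0124,.161],155.9)
```

```text
glass start [-0.0012233   0.0008862   0.03105783] 206
row [ 0.2799  0.4838 -0.0007] [-0.     -0.0025  0.0008] dist mm 279 deg 0.1
```

Emit:
{"api": "servo_tool", "payload": {
  "plan": [
    [0.03, 0.05, 0, 0, 0, 0, 0],
    [0.07, 0.12, 0, 0, 0, 0, 0],
    [0.11, 0.19, 0, 0, 0, 0, 0],
    [0.15, 0.26, 0, 0, 0, 0, 0],
    [0.19, 0.33, 0, 0, 0, 0, 0],
    [0.23, 0.4, 0, 0, 0, 0, 0],
    [0.26, 0.45, 0, 0, 0, 0, 0],
    [0.28, 0.484, 0, 0, 0, 0, 0],
    [0.28, 0.484, 0, 0, 0, 0, 0],
    [0.28, 0.484, 0, 0, 0, 0, 0]
  ]
}}

```text
clock: 18.27
tcp_pos: [0.4574, 0.0111, 0.1608]
tool_rot: [-179.9, -0.0, 155.9]
contact_force: [-0.0, -0.0, -1.2]
opening: 0.222
```

```bash
cat > lens.py <<'E'
from h import *
import sys
k=sys.argv[1];p,d=r.grab_frame("scene");cv2.imwrite(f"pics/s{k}.png",cv2.resize(p[190:350,250:400],None,fx=5,fy=5)[:600]);np.save(f"pics/s{k}d.npy",d)
p2,d2=r.grab_frame("top");cv2.imwrite(f"pics/t{k}.png",cv2.resize(p2[190:280,260:360],None,fx=6,fy=6))
s=r.sense();t=s["tcp_pos"];yw=np.radians(s["tool_rot"][2]-180);e=t[:2]+.072*np.array([np.cos(yw),np.sin(yw)])
print("tcp",t,s["tool_rot"],"exp lens",e,t[2]+.017)
for n,d in(("scene",d),("top",d2)):
    S=world(n,d).reshape(-1,3)
    for _ in range(2):
        m=(np.hypot(S[:,0]-e[0],S[:,1]-e[1])<.024)&(abs(S[:,2]-t[2]-.019)<.02);q=S[m]
        if len(q)<20: print(n,"few",len(q));break
        x=np.linalg.lstsq(np.c_[q[:,:2]-e,np.ones(len(q))],q[:,2],rcond=None)[0]
    else: print(n,"glass",x,len(q),"lens z",x[2]-.002)
E
python3 lens.py 13
```

```text
tcp [0.45760577 0.01086825 0.16102645] [-1.79959447e+02 -1.20024657e-02  1.55827194e+02] exp lens [ 0.52329242 -0.01861503] 0.17802645193560962
scene glass [-0.00407182 -0.00279998  0.17974525] 332 lens z 0.1777452504730214
top glass [ 0.04439985 -0.00332065  0.17966643] 39 lens z 0.1776664324297937
```

View pics/s13.png

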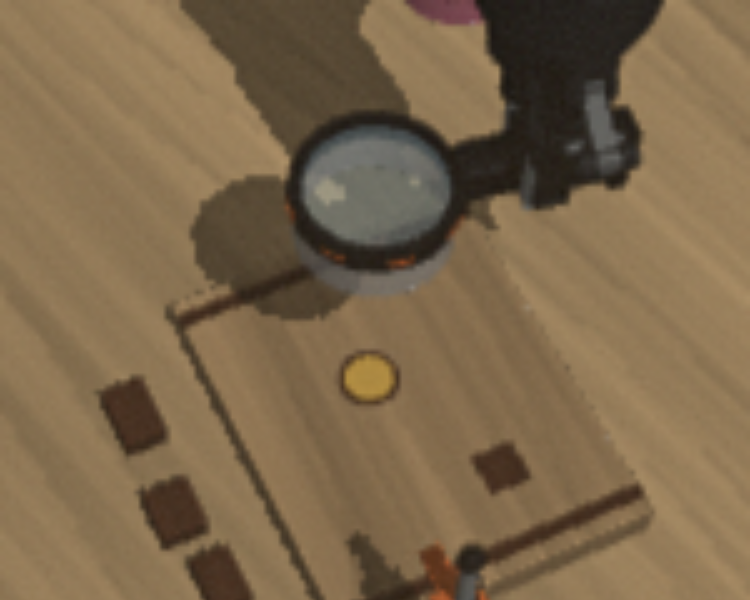

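View pics/t13.png

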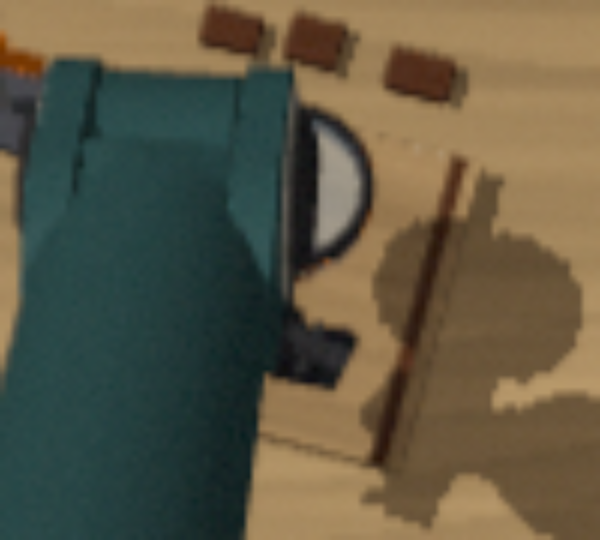

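```bash
cat > fit.py <<'E'
from h import *
from scipy.optimize import least_squares
def hull(n,x,y,z):
    a=np.linspace(0,2*np.pi,180,endpoint=False)
    return np.array([proj(n,[x+.038*np.cos(t),y+.038*np.sin(t),zz]) for zz in(z+.007,z-.007) for t in a])
def ext(n,x,y,z):
    P=hull(n,x,y,z);return dict(l=P[:,0].min(),r=P[:,0].max(),t=P[:,1].min(),b=P[:,1].max())
def fit(n,z,**obs):
    f=least_squares(lambda v:[ext(n,*v,z)[k]-o for k,o in obs.items()],[.52,-.015],diff_step=1e-3)
    print(n,f.x.round(4),"res",f.fun.round(2))
E
python3 - <<'E'
from fit import *
z=.1777
fit("scene",z,l=249.5+287/5,t=189.5+111/5,b=189.5+271/5,r=249.5+460/5)
fit("top",z,r=259.5+374/6,t=189.5+104/6)
p=cv2.imread("pics/s13.png")
for v,c in(((.5233,-.0186),(255,255,0)),((.5265,-.014),(0,0,255))):
    for q in hull("scene",*v,z): cv2.circle(p,tuple(((q-[249.5,189.5])*5).astype(int)),1,c,-1)
cv2.imwrite("pics/o13.png",p[80:320,240:520].repeat(2,0).repeat(2,1))
E
```

```text
Traceback (most recent call last):
  File "fit.py", line 9, in fit
    f=least_squares(lambda v:[ext(n,*v,z)[k]-o for k,o in obs.items()],[.52,-.015],diff_step=1e-3)
  File "fit.py", line 9, in <lambda>
    f=least_squares(lambda v:[ext(n,*v,z)[k]-o for k,o in obs.items()],[.52,-.015],diff_step=1e-3)
                              ~~~^^^^^^^^
  File "fit.py", line 7, in ext
    P=hull(n,x,y,z);return dict(l=P[:,0].min(),r=P[:,0].max(),t=P[:,1].min(),b=P[:,1].max())
  File "fit.py", line 5, in hull
    return np.array([proj(n,[x+.038*np.cos(t),y+.038*np.sin(t),zz]) for zz in(z+.007,z-.007) for t in a])
                     ~~~~^^^^^^^^^^^^^^^^^^^^^^^^^^^^^^^^^^^^^^^^^^
  File "h.py", line 13, in proj
    c=r.camera_params(n);K=c["camera_matrix"];T=c["world_from_camera"]
ValueError: time passes only in moves, steps and waits
```

```bash
python3 - <<'E'
s=open("h.py").read()
s=s.replace("from rig import r\n","from rig import r\nimport functools\n@functools.lru_cache(None)\ndef CP(n): return r.camera_params(n)\n").replace("c=r.camera_params(n);","c=CP(n);")
open("h.py","w").write(s)
E
python3 - <<'E'
from fit import *
z=.1777
fit("scene",z,l=249.5+287/5,t=189.5+111/5,b=189.5+271/5,r=249.5+460/5)
fit("top",z,r=259.5+374/6,t=189.5+104/6)
p=cv2.imread("pics/s13.png")
for v,c in(((.5233,-.0186),(255,255,0)),((.5265,-.014),(0,0,255))):
    for q in hull("scene",*v,z): cv2.circle(p,tuple(((q-[249.5,189.5])*5).astype(int)),1,c,-1)
cv2.imwrite("pics/o13.png",p[80:320,240:520].repeat(2,0).repeat(2,1))
E
```

```text
scene [ 0.525  -0.0199] res [-0.71 -0.66  0.57  0.7 ]
top [ 0.523 -0.019] res [-0.  0.]
```

View pics/o13.png

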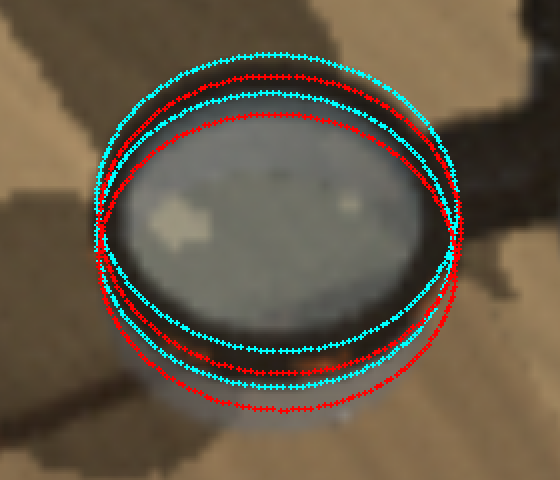

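Emit:
{"api": "servo_tool", "payload": {
  "plan": [
    [0.004, 0.008, 0.02, 0, 0, 0, 0],
    [0.004, 0.008, 0.06, 0, 0, 0, 0],
    [0.004, 0.008, 0.1, 0, 0, 0, 0],
    [0.004, 0.008, 0.12, 0, 0, 0, 0],
    [0.004, 0.008, 0.126, 0, 0, 0, 0],
    [0.004, 0.008, 0.126, 0, 0, 0, 0],
    [0.004, 0.008, 0.126, 0, 0, 0, 0],
    [0.004, 0.008, 0.126, 0, 0, 0, 0]
  ]
}}

```text
clock: 19.38
tcp_pos: [0.4578, 0.0166, 0.0988]
tool_rot: [180.0, 0.0, 155.9]
contact_force: [-0.5, -0.1, -0.7]
opening: 0.219
```

```bash
python3 lens.py 14
```

```text
tcp [0.45769293 0.0165837  0.09861319] [1.79968789e+02 3.26767980e-02 1.55933475e+02] exp lens [ 0.52343415 -0.01277769] 0.11561319294771524
scene glass [0.0013768  0.00321065 0.11781814] 314 lens z 0.11581813594832051
top glass [-0.04392557 -0.03683923  0.11705128] 37 lens z 0.11505128217208252
```

View pics/s14.png

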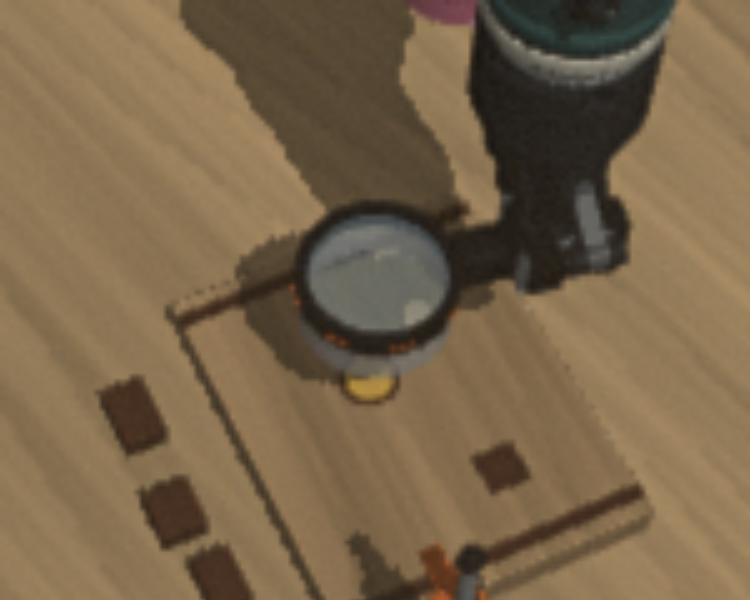

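View pics/t14.png

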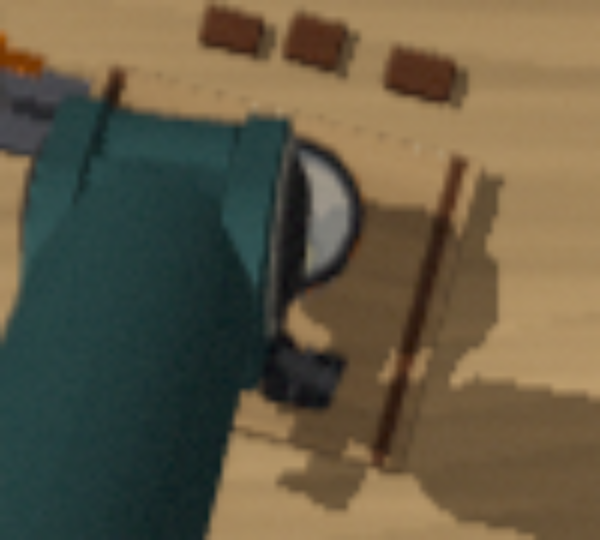

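Run:
```python
from fit import *
z=.1155
fit("scene",z,l=249.5+295/5,t=189.5+199/5,b=189.5+355/5,r=249.5+462/5)
fit("top",z,r=259.5+362/6,t=189.5+138/6)
print(pix("scene",249.5+370/5,189.5+377/5,.022),r.sense()["tcp_pos"])
p=cv2.imread("pics/s14.png")
for q in hull("scene",.5236,-.0143,z): cv2.circle(p,tuple(((q-[249.5,189.5])*5).astype(int)),1,(255,255,0),-1)
cv2.imwrite("pics/o14.png",p[170:410,240:520].repeat(2,0).repeat(2,1))
```

```text
scene [ 0.5241 -0.014 ] res [-0.4  -0.45  0.39  0.4 ]
top [ 0.5222 -0.0128] res [0. 0.]
[ 0.52353254 -0.01509456  0.022     ] [0.45769293 0.0165837  0.09861319]
```

View pics/o14.png

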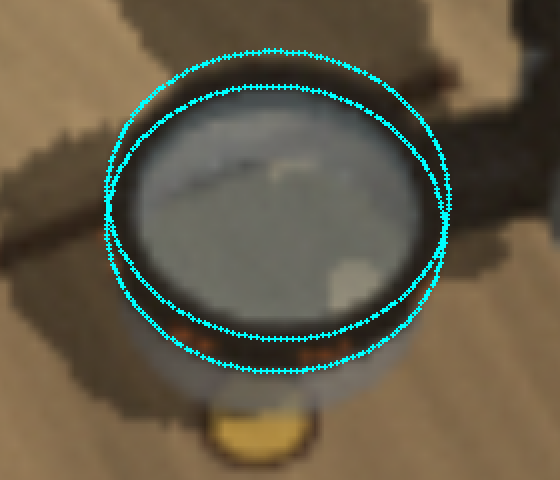

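The rim overlay matches a lens centred over the inlay within about 2 mm, at z ≈ 0.1155. I'll let it settle, then do a last check.

Emit:
{"api": "servo_tool", "payload": {
  "plan": [
    [0, 0, 0, 0, 0, 0, 0],
    [0, 0, 0, 0, 0, 0, 0],
    [0, 0, 0, 0, 0, 0, 0],
    [0, 0, 0, 0, 0, 0, 0]
  ]
}}

```text
clock: 19.98
tcp_pos: [0.4575, 0.0165, 0.0983]
tool_rot: [-180.0, 0.0, 155.9]
contact_force: [0.2, -0.2, -0.7]
opening: 0.219
```

```bash
python3 lens.py 15
python3 - <<'E'
from h import *
p,d=r.grab_frame("scene");cv2.imwrite("pics/full15.png",p);W=world("scene",d)
m=W[303:318,332:352,2];m=m[(m>.11)&(m<.125)];print("marker top",np.median(m),r.sense()["dq"].round(2),r.sense()["opening"])
E
```

```text
tcp [0.45745645 0.01647187 0.09826191] [-1.79999009e+02 -9.40161559e-04  1.55928499e+02] exp lens [ 0.52319512 -0.01289523] 0.1152619084930487
scene glass [0.00939604 0.00755386 0.11703482] 302 lens z 0.11503482365953098
top glass [0.0126437  0.08578766 0.11786109] 36 lens z 0.11586108578371411
marker top 0.1172805336055609 [ 0.08  0.   -0.02  0.01 -0.01  0.09  0.03] 0.22273758044709313
```

View pics/full15.png

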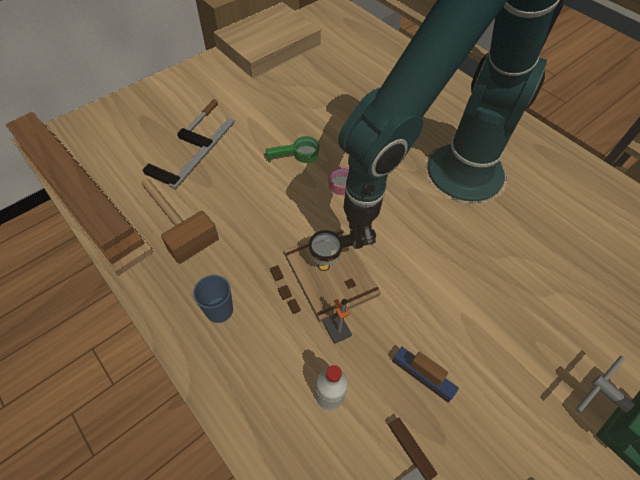

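```bash
python3 -c "
from rig import r
print(r.hand_in())"
```

```text
the job is handed in; nothing more can be done
None
```

I wiped the three chips off the board's far edge with the scraper. I then stood the scraper back on its original spot and held the loupe level over the brass inlay, and handed the job in at about 20 s (limit 72 s). No verdict came back.

What the last checks showed:
- **Chips:** all three lie flat on the bench past the far edge.
- **Scraper:** upright, released, and well clear of the board, at about (0.530, 0.318).
- **Loupe centring:** the lens is about 1–2 mm sideways of the inlay; the limit is 10 mm. The two cameras differed by about 2 mm on both points.
- **Loupe height:** the lens is at about 0.115 m. The marker's middle is at 0.1135 m by the first depth readings and about 0.116 m by image overlay, so the error is roughly 2 mm at most; the limit is 7 mm. A final depth reading (loose pixel mask) put the marker about 1 mm lower, which makes the error about 3 mm at most.
- **Level and steadiness:** the scene camera puts the tilt near 0.01 rad, and the arm is still. The top camera gave up to 0.09 rad, but from only about 36 depth points because the arm hid most of the lens.
- **Marker and bystanders:** they look unmoved by eye in the last picture; I did not measure the bystanders.

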